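Clear the painter's bench into rack, trough and tray

TASK

Sort the loose things on the bench into their places. Stack the two blank panels on the sloping rack, the larger one underneath and the smaller one flat on top of it, both in the middle with their long sides running up the slope and their lower ends against the backstop; lay the brush flat along the long brush trough, and stand the two small open wax tins upright in the plywood tray, one in each bay. Leave the roll of tape that lies among them where it is.

Things in the scene. Friction and masses are not known exactly. Their poses are not given: they have to be found in the camera images.
- panel_large: larger blank painting panel, plywood with a white primed face, 92 x 64 x 10 mm, lying flat, loose. Origin: centre of its underside; x along the 92 mm side, y along the 64 mm side, z up.
- panel_small: smaller blank painting panel of the same make, 64 x 46 x 10 mm, lying flat, loose. Origin: centre of its underside; x along the 64 mm side, y along the 46 mm side, z up.
- wide_tin: the wider of the two small open metal tins of set wax, 59 mm across, 45 mm high, standing, loose. Round, with a 3 mm dribble on the outside. The wax comes to 24 mm above the base, above that it is hollow. Origin: centre of its underside, z up.
- narrow_tin: the narrower of the two small open metal tins of set wax, 52 mm across, 40 mm high, standing, loose. Round, with a 3 mm dribble on the outside. The wax comes to 25 mm above the base, above that it is hollow. Origin: centre of its underside, z up.
- brush: the only paint brush that lies flat on the bench, 221 mm long, up to 30 mm wide, 14 mm thick, loose. Origin: on the underside at mid-length, near the point of balance; y runs along the brush to the handle's end, x across it. At the origin the handle is about 24 mm wide and 12 mm high, centred 2 mm to +x, and can be gripped across x.
- rack_board: sloping board of the wooden panel rack, fixed, 120 mm wide, backstop along its lower edge, no side walls. Origin: on the board's face, middle of the foot of the backstop, 22 mm above the bench. x runs up the slope (0.31 rad from level, rising away from the robot; 120 mm of board), y along the backstop, z square to the board. Backstop 24 mm high, inner face at x = 0.
- brush_trough: long narrow grey open tray for brushes, fixed, 88 (x) x 260 (y) x 24 mm high, walls 4 mm, floor 4 mm thick (inside 80 x 252 mm, 20 mm deep). Origin: centre of its underside, z up.
- tin_tray: plywood open tray with two bays side by side along x, fixed, 190 (x) x 105 (y) x 24 mm high, walls, divider and floor 4 mm. Each bay is 89 x 97 mm inside and 20 mm deep, its centre at x = +47 or -47 mm, y = 0. Origin: centre of its underside, z up.
- tape: the roll of masking tape lying flat near the front edge among the things to sort, loose, 93 mm across, 24 mm high; to be left where it is. Origin: centre of its underside.
Things that resemble listed ones, but are neither listed nor needed, are in the scene too. Leave any turquoise or yellow look-alike of the panel_small alone.

How it is judged:
At the end, for the whole second after the job is handed in: Panels flat on the slope, smaller on larger, lower ends within 12 mm of the backstop, within 15 mm and 0.2 rad of the middle line; tins upright on the tray floor, one per bay; brush flat on the trough floor, within 25 mm of mid-length; all released and at rest (x of panel_large in the frame of rack_board between 0.04 and 0.058 m and y of panel_large in the frame of rack_board between -0.015 and 0.015 m and z of panel_large in the frame of rack_board between -0.005 and 0.005 m and angle between the z axis of each of panel_large, panel_small and the z axis of rack_board, either way round below 0.1 rad and angle between the x axis of each of panel_large, panel_small and the x axis of rack_board, either way round below 0.2 rad and x of panel_small in the frame of rack_board between 0.026 and 0.044 m and y of panel_small in the frame of rack_board between -0.015 and 0.015 m and z of panel_small in the frame of rack_board between 0.005 and 0.015 m and y of wide_tin in the frame of tin_tray between -0.03 and 0.03 m and z of wide_tin in the frame of tin_tray between 0 and 0.01 m and angle between each of wide_tin, narrow_tin's own z axis and vertical below 0.12 rad and y of narrow_tin in the frame of tin_tray between -0.03 and 0.03 m and z of narrow_tin in the frame of tin_tray between 0 and 0.01 m and ((x of wide_tin in the frame of tin_tray between 0.022 and 0.072 m and x of narrow_tin in the frame of tin_tray between -0.072 and -0.022 m) or (x of wide_tin in the frame of tin_tray between -0.072 and -0.022 m and x of narrow_tin in the frame of tin_tray between 0.022 and 0.072 m)) and x of brush in the frame of brush_trough between -0.032 and 0.032 m and y of brush in the frame of brush_trough between -0.025 and 0.025 m and z of brush in the frame of brush_trough between -0.002 and 0.01 m and angle between the y axis of brush and the y axis of brush_trough, either way round below 0.3 rad and angle between the z axis of brush and the z axis of brush_trough, either way round below 0.08 rad and linear speed of each of panel_large, panel_small, wide_tin, narrow_tin, brush below 0.02 m/s); the robot touches nothing.
It fails at once if the roll of tape is shifted by more than 20 mm (distance of tape from where it was at the start of the episode above 0.02 m).
It also fails if it takes over 122 s, if anything falls off the work surface, if the arm or the gripper's body presses on something with over 40 N, if the wrist force passes 120 N, or if a joint passes its speed limit or range.

ROBOT

A 6-joint arm with a two-finger parallel gripper is mounted at the origin on a cart in front of the work surface, level with it; the furniture and walls round the work are solid. World frame = base frame: x ahead of the robot, y to its left, z up, the work surface at z = 0. Lengths are in m, angles in rad, forces in N, time in s.
With the tool pointing down it reaches from about 0.35 to 0.925 m from the base axis. Payload 6.4 kg.
Tool frame: the origin (TCP) lies midway between the tips of the shut fingers; the grasp point (between the pads) lies r.tcp_to_grasp behind it (r.tcp_to_grasp is the distance from the TCP to the grasp point, in m); z points along the fingers, x is the direction in which the jaws open and shut, and the axes are right-handed (so a half turn about z gives the same grasp; the last joint's range is limited). The gripper opens to 94 mm and grips with 3 to 60 N. Pads are 16 mm wide; open, the fingers measure 119 mm over their backs; the gripper's body (75 mm by 177 mm) begins 78 mm behind the grasp point.
Start: joints at [1.037, 0.245, 1.558, -0, 1.339, -0.174], TCP at [0.229, 0.608, 0.205] pointing down, gripper open.
Joint ranges: [-3.13, 3.13], [-1.02, 2.26], [0.13, 2.54], [-0.95, 4.09], [0.21, 2.88], [-2.74, 2.74]. Speed limits (rad/s): [2.57, 2.57, 3.14, 3.14, 3.14, 3.14].

INTERFACE

Orientations are given as a unit quaternion [x, y, z, w].
In Python, from cell import r, read_camera, get_calibration, job gives the robot as it stands.
- The arm moves only by the tool carry_out, never from a script. Its arguments are lists of equal length, an entry for each row: "slide": the shift along the tool's x, y, z in units of 5 cm (1.0 is 5 cm), a list of three; "dr": the turn, a rotation vector about the tool's x, y, z in units of 45 degrees (1.0 is 45 degrees), a list of three. A call has 1 to 20 rows; each row shifts and turns the commanded pose from where the row before left it, along the tool's axes as they then stand; what a row does not reach is not made up. A row lasts 1/8 s, in which the tool goes at most 62.5 mm and 10.7 degrees, less where a joint would pass 70% of its speed; a pose out of reach is approached as far as the arm can. A call with a number of a shift or a turn outside -1 to 1 is refused whole. A call with a gripper value outside its range is refused whole. "jaw" is the closure, from -1 (fully open) to 1 (shut), set as the call begins (left out, the last holds). The fingers move at their own pace and stop on an object; "force" is the grip in N (left out, the last holds). Time passes only in rows, so rows that do not move let the fingers close. It gives the time, the measured TCP pose, the force and the opening at its end, in the units of the state.
- r.get_state(): the state, without advancing time (a new reading comes with each control period).
- read_camera(name): name is "scene" or "top"; returns the picture (384x512x3 uint8, red, green, blue); there is no depth.
- get_calibration(name): a dict with "fx", "fy", "cx", "cy" (pixels), "distortion" ([k1, k2, p1, p2, k3] as OpenCV has them; the pictures are not rectified), "world_from_camera" (4x4, takes a point from camera to world coordinates). Camera axes: x right, y up, looking along -z (the intrinsics and any distortion apply to the point x, -y, -z); pixel columns grow to the right and rows downward; lengths in m; the calibration is good to about 2 mm. A picture is of the moment at which its call begins. get_calibration takes no time and is no camera call.
- job.hand_in(): hands the job in, once; it reports no verdict.
The state is a dict: "time": time; "q": joint angles; "joint_velocities": joint speeds; "tau": joint torques, N m; "eef_pos": TCP position; "tool_rot": TCP orientation; "wrist_force": force on the tool from outside, world axes, zero at the start; "torque": the same for the moment, N m; "opening": finger opening in m.
Only numpy, scipy, OpenCV 4.12 (cv2) and the standard library are available. Lean on these libraries where they do the work, as an engineer would, in place of code of your own. Each camera call takes 0.05 s, during which the arm holds its last target.

## Working session

There is one attempt and no reset: what is moved stays moved. The work goes in short steps, Python scripts to look and compute and a tool call to move; the robot and the scene stay as the last step left them, time stands still between calls to the robot, and variables do not carry over. Pictures are saved under pics/ and viewed, and the job is handed in when it is done.

Besides the shell and the picture viewer there is one more tool, called after ">>>" as name(argument=value, ...), one argument or row to a line, values as JSON. carry_out: Moves the arm, as the interface text tells. Its arguments: {"type":"object","properties":{"slide":{"type":"array"},"dr":{"type":"array"},"jaw":{"type":"number"},"force":{"type":"number"}},"required":["slide","dr"]}

```bash
ls; mkdir -p pics; python3 - <<'E'
from cell import r, read_camera, get_calibration, job
import cv2, numpy as np
for n in ["scene","top"]:
    im=read_camera(n); np.save(f"pics/{n}0.npy",im)
    cv2.imwrite(f"pics/{n}0.png",cv2.resize(im[:,:,::-1],(800,600),interpolation=cv2.INTER_CUBIC))
    c=get_calibration(n); print({k:(np.round(v,4).tolist() if k!="x" else v) for k,v in c.items()})
print(r.get_state(), r.tcp_to_grasp)
E
```

```text
pics
{'fx': 368.263, 'fy': 368.263, 'cx': 252.1763, 'cy': 188.4629, 'distortion': [-0.0348, 0.0, 0.0, 0.0, 0.0], 'world_from_camera': [[-0.5274, 0.6527, -0.5439, -0.205], [-0.8496, -0.3987, 0.3453, 0.5578], [0.0085, 0.6442, 0.7648, 1.13], [0.0, 0.0, 0.0, 1.0]]}
{'fx': 396.0109, 'fy': 396.0109, 'cx': 255.3393, 'cy': 186.352, 'distortion': [0.0128, 0.0, 0.0, 0.0, 0.0], 'world_from_camera': [[0.0251, 0.9934, -0.1123, 0.3719], [-0.9993, 0.028, 0.025, 0.0878], [0.0279, 0.1116, 0.9934, 1.4161], [0.0, 0.0, 0.0, 1.0]]}
{'time': 0.1, 'q': array([ 1.03693640e+00,  2.45720126e-01,  1.55888717e+00,  1.44632519e-05,
        1.33872091e+00, -1.74104507e-01]), 'joint_velocities': array([-2.74247799e-05, -1.63262541e-03, -1.07586309e-03, -1.57284891e-03,
       -9.51386239e-04,  2.55659014e-04]), 'tau': array([-8.13715706e-04, -4.16915989e+01, -3.15524697e+01,  6.85481192e-02,
        3.10263131e-02, -5.75464651e-05]), 'eef_pos': array([0.22854094, 0.60791434, 0.20447364]), 'tool_rot': array([ 8.22206614e-01,  5.69188485e-01, -7.91208656e-04,  3.56475708e-04]), 'wrist_force': array([-0.3196769 ,  0.10693105,  0.50600632]), 'torque': array([ 0.00990867, -0.05316735,  0.01526923]), 'opening': 0.09381474765734565} 0.0188
```

View pics/scene0.png

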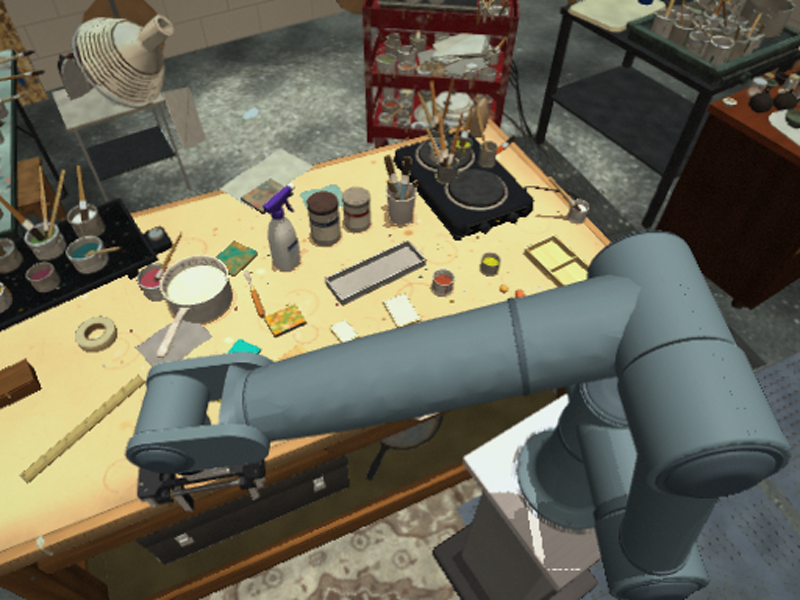

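View pics/top0.png

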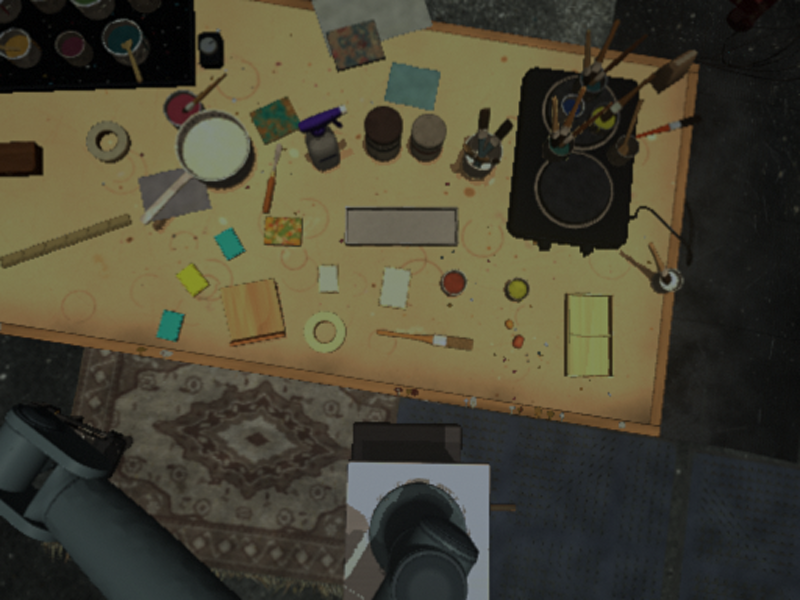

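The scene view is partly blocked by the arm. The top view shows everything: rack at (253,310), trough (402,226), tin tray (588,335), panels (328,278) and (395,288), tins (453,283) and (516,290), brush (425,340) and tape (325,332), all in 800-px scale. Next I'll measure these.

```bash
cat > h.py <<'E'
from cell import r, read_camera, get_calibration, job
import cv2, numpy as np
from scipy.spatial.transform import Rotation as R
def K(n):
    c=get_calibration(n); return np.array([[c['fx'],0,c['cx']],[0,c['fy'],c['cy']],[0,0,1]]),np.array(c['distortion']),np.array(c['world_from_camera'])
def ray(n,uv):
    k,d,T=K(n); p=cv2.undistortPoints(np.array(uv,float).reshape(-1,1,2),k,d).reshape(-1,2)
    v=np.c_[p[:,0],-p[:,1],-np.ones(len(p))]@T[:3,:3].T
    return T[:3,3],v
def pix2w(n,uv,z):
    o,v=ray(n,uv); s=(z-o[2])/v[:,2]; return o+v*s[:,None]
def w2pix(n,P):
    k,d,T=K(n); P=np.atleast_2d(P); c=(P-T[:3,3])@T[:3,:3]
    c=c*np.array([1,-1,-1]); return cv2.projectPoints(c,np.zeros(3),np.zeros(3),k,d)[0].reshape(-1,2)
def crop(im,x0,y0,x1,y1,s,fn):
    c=cv2.resize(im[y0:y1,x0:x1,::-1],None,fx=s,fy=s,interpolation=cv2.INTER_CUBIC)
    cv2.imwrite(fn,np.clip(c.astype(float)*1.3,0,255).astype(np.uint8))
E
python3 - <<'E'
from h import *
im=np.load("pics/top0.npy")
crop(im,130,120,270,225,5.7,"pics/a.png")
crop(im,235,125,405,250,4.7,"pics/b.png")
E
```

```text
(no output)
```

View pics/a.png

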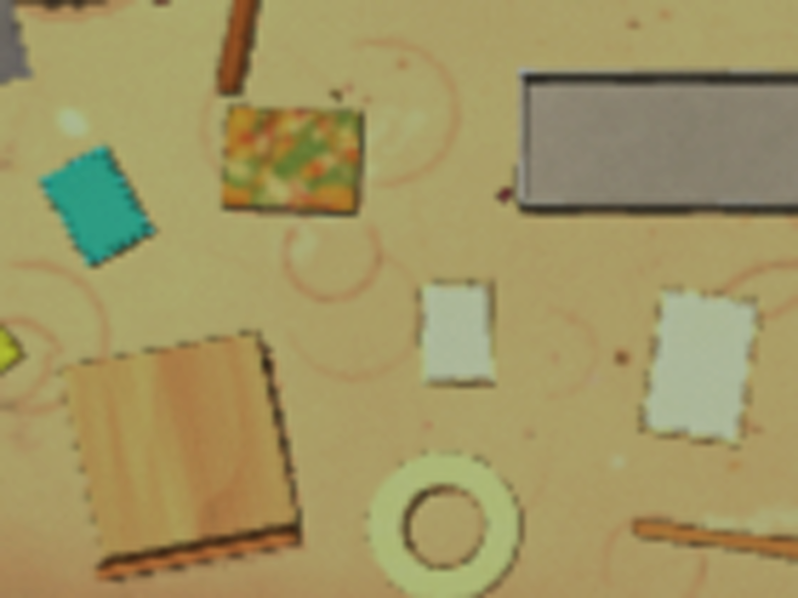

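View pics/b.png

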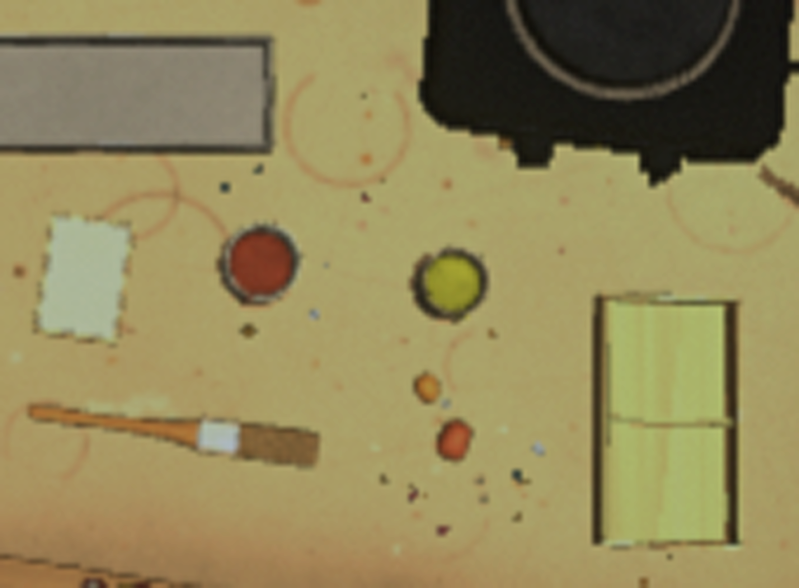

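```bash
python3 - <<'E'
from h import *
im=np.load("pics/top0.npy")
ch=[crop(im,275,165,335,200,13,"pics/c.png"),crop(im,352,180,400,245,9,"pics/d.png"),crop(im,140,172,186,224,11,"pics/e.png"),crop(im,236,200,306,226,11,"pics/f.png")]
E
```

```text
(no output)
```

View pics/c.png

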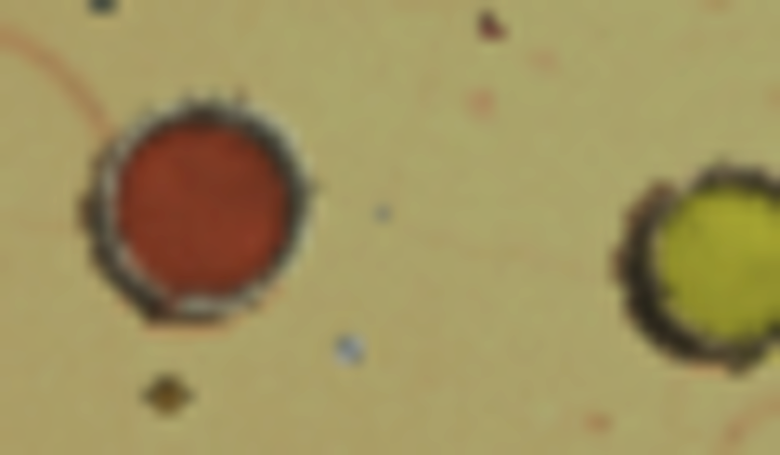

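View pics/d.png

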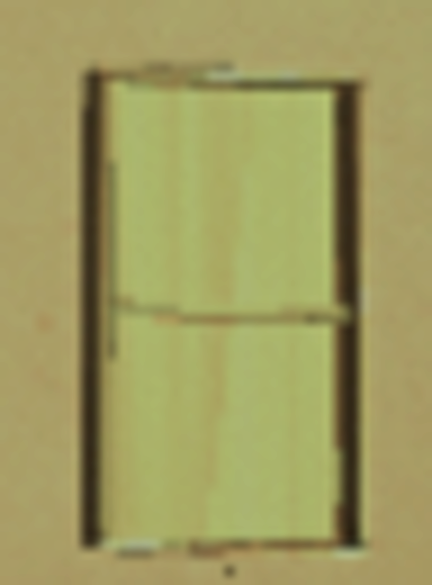

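View pics/e.png

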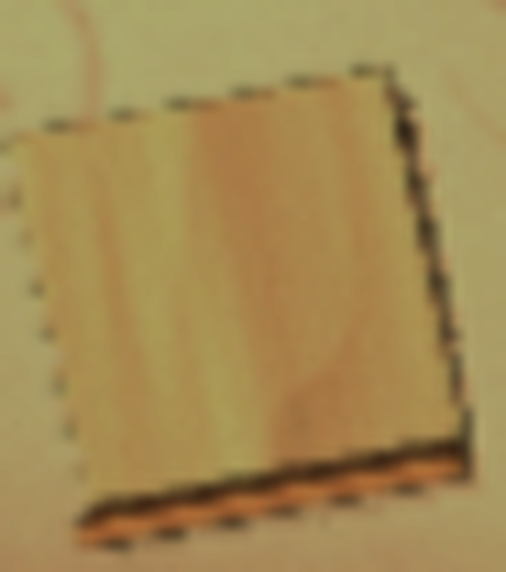

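View pics/f.png

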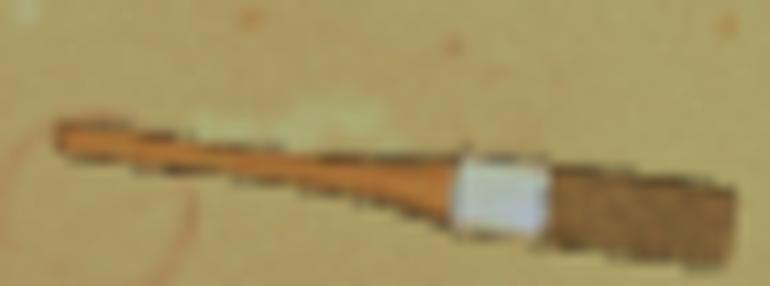

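```bash
python3 - <<'E'
from h import *
np.set_printoptions(precision=4,suppress=True)
im=np.load("pics/top0.npy")
def P(pts,x0,y0,s,z):
    p=(np.array(pts,float)+.5)/s-.5+np.array([x0,y0]); return pix2w("top",p,z)
# panels by mask
hsv=cv2.cvtColor(im,cv2.COLOR_RGB2HSV)
m=((hsv[...,1]<70)&(hsv[...,2]>110)).astype(np.uint8)
m[:165]=0;m[205:]=0;m[:,:190]=0;m[:,275:]=0
S=8
big=cv2.resize(im,None,fx=S,fy=S,interpolation=cv2.INTER_CUBIC)
cs,_=cv2.findContours(m,cv2.RETR_EXTERNAL,cv2.CHAIN_APPROX_NONE)
for c in cs:
    if cv2.contourArea(c)<40: continue
    p=pix2w("top",c.reshape(-1,2).astype(float),0.010)[:,:2]
    print("panel",cv2.minAreaRect((p*1000).astype(np.float32)), cv2.boundingRect(c))
# saturation-based brightness for bluish
print("tray left bottom z0",P([(83,72),(83,548)],352,180,9,0),"left top z24",P([(101,75),(101,548)],352,180,9,.024),"right top z24",P([(360,82),(360,548)],352,180,9,.024))
print("tray inner floor R",P([(335,90),(335,540)],352,180,9,.004))
for z in(.024,0): print("tray end",z,P([(230,72),(230,548)],352,180,9,z))
print("divider",P([(110,305),(345,317)],352,180,9,.024))
print("rack top",P([(3,143),(388,70)],140,172,11,.0586))
print("rack bs z", P([(100,500),(465,443)],140,172,11,.022), P([(90,545),(470,478)],140,172,11,.045))
print("brush ends",P([(55,138),(737,228)],236,200,11,.008), "ferrule L", P([(455,192),(548,200)],236,200,11,.008))
print("brush hand",P([(350,155),(350,195)],236,200,11,.008))
print("tin wax",P([(203,208)],275,165,13,.024))
print("tin2 wax",P([(735,262)],275,165,13,.025))
print("tin rim LRTB",P([(100,210),(303,195),(200,102),(200,318)],275,165,13,.045))
E
```

```text
panel ((541.0380859375, 63.0944709777832), (58.659847259521484, 87.11463165283203), 81.95201873779297) (243, 171, 20, 26)
panel ((556.401123046875, 216.94850158691406), (57.69443893432617, 39.22738265991211), 2.0831336975097656) (204, 170, 12, 17)
tray left bottom z0 [[ 0.5384 -0.3298  0.    ]
 [ 0.3485 -0.3288  0.    ]] left top z24 [[ 0.5346 -0.3299  0.024 ]
 [ 0.3491 -0.3288  0.024 ]] right top z24 [[ 0.5347 -0.4331  0.024 ]
 [ 0.3516 -0.4305  0.024 ]]
tray inner floor R [[ 0.5335 -0.4304  0.004 ]
 [ 0.3542 -0.428   0.004 ]]
tray end 0.024 [[ 0.5372 -0.3813  0.024 ]
 [ 0.3503 -0.3794  0.024 ]]
tray end 0 [[ 0.5401 -0.3894  0.    ]
 [ 0.35   -0.3875  0.    ]]
divider [[ 0.4438 -0.3329  0.024 ]
 [ 0.4415 -0.4258  0.024 ]]
rack top [[0.5205 0.449  0.0586]
 [0.5468 0.3312 0.0586]]
rack bs z [[0.4116 0.4218 0.022 ]
 [0.4326 0.3078 0.022 ]] [[0.3969 0.4186 0.045 ]
 [0.4208 0.3021 0.045 ]]
brush ends [[ 0.4377  0.1026  0.008 ]
 [ 0.4145 -0.1185  0.008 ]] ferrule L [[ 0.4237 -0.027   0.008 ]
 [ 0.4219 -0.0571  0.008 ]]
brush hand [[0.4347 0.0072 0.008 ]
 [0.4218 0.007  0.008 ]]
tin wax [[ 0.5536 -0.0703  0.024 ]]
tin2 wax [[ 0.5427 -0.2163  0.025 ]]
tin rim LRTB [[ 0.5495 -0.0402  0.045 ]
 [ 0.5551 -0.0949  0.045 ]
 [ 0.5796 -0.0667  0.045 ]
 [ 0.521  -0.0676  0.045 ]]
```

```bash
cat >> h.py <<'E'
np.set_printoptions(precision=4,suppress=True)
def plan(pos,yaw,tiltR=None):
    """pos TCP target; yaw deg of tool x in world; tool pointing down unless tiltR (full matrix)"""
    s=r.get_state(); Rc=R.from_quat(s['tool_rot'])
    if tiltR is None:
        y=np.radians(yaw); x=np.array([np.cos(y),np.sin(y),0]); z=np.array([0,0,-1.]); Rt=R.from_matrix(np.c_[x,np.cross(z,x),z])
    else: Rt=R.from_matrix(tiltR)
    rv=(Rc.inv()*Rt).as_rotvec()/np.radians(45)
    d=np.array(pos)-s['eef_pos']
    print("t",round(s['time'],2),"pos",s['eef_pos'],"q",s['q'],"open",round(s['opening'],4),"F",s['wrist_force'])
    print(" turn",rv," rows>=",np.ceil(np.linalg.norm(rv)/.235)," slide(after turn)",Rt.inv().apply(d)/.05," slide(now)",Rc.inv().apply(d)/.05)
foot=np.array([.422,.3657,.022]); ry=.208
u=np.array([np.cos(.31)*np.cos(ry),np.cos(.31)*np.sin(ry),np.sin(.31)]); v=np.array([-np.sin(ry),np.cos(ry),0]); n=np.cross(u,v)
def rack(x,y,z): return foot+u*x+v*y+n*z
rackR=np.c_[v,np.cross(-n,v),-n]
E
python3 - <<'E'
from h import *
im=np.load("pics/top0.npy")
def P(pts,x0,y0,s,z):
    p=(np.array(pts,float)+.5)/s-.5+np.array([x0,y0]); return pix2w("top",p,z)
print("trough L",P([(520,72),(520,212)],130,120,5.7,.024)," R",P([(272,38),(270,152)],235,125,4.7,.024))
print(rackR)
ims=np.load("pics/scene0.npy")
for nm,p in dict(wide=(.551,-.068,0.045),nar=(.540,-.2135,.04),pl=(.541,.063,.01),ps=(.5564,.217,.01)).items(): print(nm,w2pix("scene",p),w2pix("top",p))
crop(ims,265,160,325,200,12,"pics/g.png")
plan((.541,.063,.12),82)
E
```

```text
trough L [[0.721  0.1815 0.024 ]
 [0.6317 0.1784 0.024 ]]  R [[ 0.7275 -0.0761  0.024 ]
 [ 0.6388 -0.0758  0.024 ]]
[[-0.2065  0.9318  0.2985]
 [ 0.9784  0.1967  0.063 ]
 [ 0.      0.3051 -0.9523]]
wide [[283.4273 177.3481]] [[290.1672 180.4888]]
nar [[314.022  166.0753]] [[331.2204 184.9427]]
pl [[256.638  198.0522]] [[252.4727 183.4584]]
ps [[219.9367 211.9738]] [[209.4774 177.9607]]
t 0.1 pos [0.2285 0.6079 0.2045] q [ 1.0369  0.2457  1.5589  0.      1.3387 -0.1741] open 0.0938 F [-0.3197  0.1069  0.506 ]
 turn [-0.0006  0.0021 -0.2803]  rows>= 2.0  slide(after turn) [-9.9225  7.7051  1.6895]  slide(now) [-7.9977  9.6864  1.7001]
```

View pics/g.png

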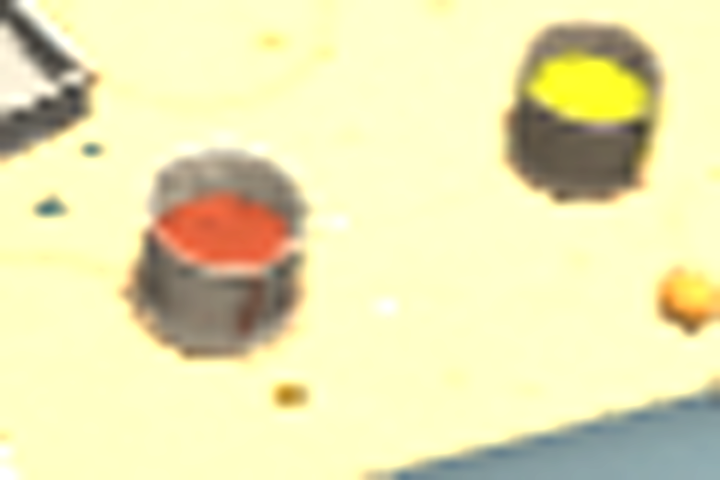

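The scene crop confirms the tin positions to about 3 mm, with rim centres at crop pixels (227,210) and (590,75). The red tin's dribble faces the robot. Next I'll check the jars' clearance behind the trough, then start the move to the large panel.

```bash
python3 - <<'E'
from h import *
k=.64
for nm,p in dict(spray=(285,270),jar1=(323,243),jar2=(357,229),pot=(402,225)).items(): print(nm,pix2w("scene",[(p[0]*k,p[1]*k)],0))
for z in (0.1,.15): print(z,pix2w("top",[(322*k,165*k),(383*k,158*k),(428*k,157*k),(481*k,178*k)],z))
E
```

```text
spray [[0.8222 0.2502 0.    ]]
jar1 [[0.8601 0.1173 0.    ]]
jar2 [[0.8599 0.0091 0.    ]]
pot [[ 0.8075 -0.1089  0.    ]]
0.1 [[ 0.7929  0.2296  0.1   ]
 [ 0.8133  0.0971  0.1   ]
 [ 0.8189 -0.0016  0.1   ]
 [ 0.7755 -0.1189  0.1   ]]
0.15 [[ 0.7769  0.2242  0.15  ]
 [ 0.7965  0.0967  0.15  ]
 [ 0.802   0.0018  0.15  ]
 [ 0.7601 -0.111   0.15  ]]
```

>>> carry_out(
  slide=[
    [-0.8,0.0,0],
    [-0.8,0.0,0],
    [-0.8,0.2,0],
    [-0.8,0.8,0],
    [-0.8,0.8,0],
    [-0.8,0.8,0],
    [-0.8,0.8,0],
    [-0.8,0.8,0],
    [-0.8,0.8,0],
    [-0.8,0.8,0],
    [-0.8,0.8,0],
    [-0.8,0.8,0],
    [0,0.8,0],
  ],
  dr=[
    [0,0,-0.14],
    [0,0,-0.14],
    [0,0,0],
    [0,0,0],
    [0,0,0],
    [0,0,0],
    [0,0,0],
    [0,0,0],
    [0,0,0],
    [0,0,0],
    [0,0,0],
    [0,0,0],
    [0,0,0],
  ],
)

```text
time: 1.72
eef_pos: [0.556, 0.0762, 0.2052]
tool_rot: [0.756, 0.654, -0.0, -0.0]
wrist_force: [0.4, 0.2, -0.3]
opening: 0.0938
```

```bash
python3 - <<'E'
from h import *
plan((.541,.063,.12),82)
im=read_camera("scene"); crop(im,180,130,400,260,3.6,"pics/h.png")
E
```

```text
t 1.73 pos [0.556  0.0762 0.2052] q [-0.0657  0.0388  1.7875 -0.0003  1.3158 -1.4925] open 0.0938 F [ 0.4468  0.1742 -0.2716]
 turn [-0.0005  0.0004 -0.0054]  rows>= 1.0  slide(after turn) [-0.3027 -0.2597  1.7033]  slide(now) [-0.3032 -0.2577  1.7035]
```

View pics/h.png

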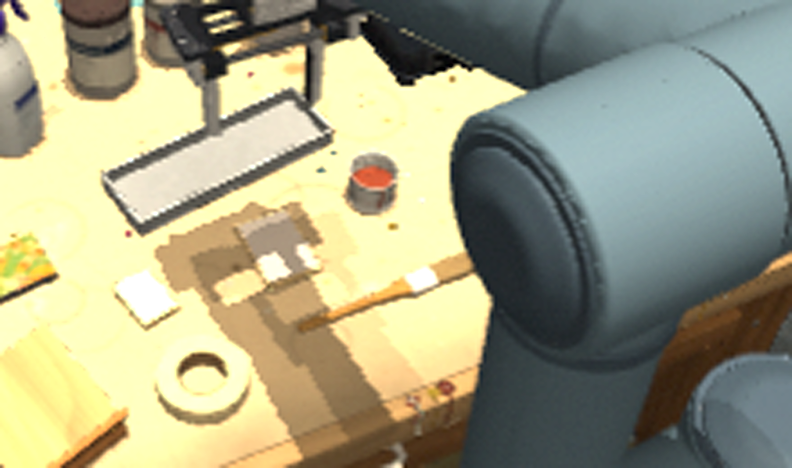

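The scene view shows the gripper above the large panel, which sits in its shadow at about (270,265). The jars behind the trough are clear. Now lowering onto the panel.

>>> carry_out(
  slide=[
    [-0.3,-0.26,0.4],
    [0,0,0.6],
    [0,0,0.6],
    [0,0,0.6],
    [0,0,0.6],
    [0,0,0.5],
    [0,0,0.3],
    [0,0,0.2],
    [0,0,0.1],
    [0,0,0.1],
    [0,0,0],
  ],
  dr=[
    [0,0,0],
    [0,0,0],
    [0,0,0],
    [0,0,0],
    [0,0,0],
    [0,0,0],
    [0,0,0],
    [0,0,0],
    [0,0,0],
    [0,0,0],
    [0,0,0],
  ],
)

```text
time: 3.15
eef_pos: [0.5403, 0.0659, 0.0056]
tool_rot: [0.755, 0.656, 0.0, 0.0]
wrist_force: [-0.1, -0.2, -0.4]
opening: 0.0942
```

```bash
python3 - <<'E'
from h import *
plan((.541,.063,.004),82)
im=read_camera("scene"); crop(im,200,160,300,230,8,"pics/i.png")
E
```

```text
t 3.15 pos [0.5403 0.0659 0.0056] q [-0.087   0.2768  1.9314 -0.      0.9332 -1.5179] open 0.0942 F [-0.0852 -0.158  -0.3988]
 turn [ 0.0003  0.     -0.0003]  rows>= 1.0  slide(after turn) [-0.055   0.0226  0.0319]  slide(now) [-0.055   0.0226  0.0319]
```

View pics/i.png

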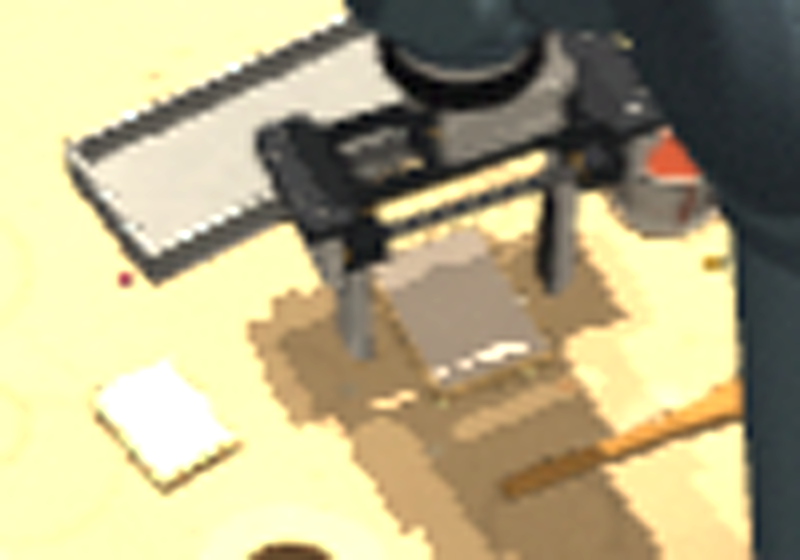

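The fingers flank the panel at (355,320) and (565,240). Closing.

>>> carry_out(
  slide=[
    [-0.05,0.02,0.03],
    [0,0,0],
    [0,0,0],
    [0,0,0],
    [0,0,0],
    [0,0,0],
    [0,0,0],
    [0,0,0],
  ],
  dr=[
    [0,0,0],
    [0,0,0],
    [0,0,0],
    [0,0,0],
    [0,0,0],
    [0,0,0],
    [0,0,0],
    [0,0,0],
  ],
  jaw=1,
  force=20,
)

```text
time: 4.2
eef_pos: [0.5409, 0.0633, 0.0041]
tool_rot: [0.755, 0.656, 0.0, 0.0]
wrist_force: [-0.2, 0.3, 1.6]
opening: 0.064
```

>>> carry_out(
  slide=[
    [0,0,-0.2],
    [0,0,-0.5],
    [0,0,-0.6],
    [0,0,-0.6],
    [0,0,-0.6],
    [0,0,0],
  ],
  dr=[
    [0,0,0],
    [0,0,0],
    [0,0,0],
    [0,0,0],
    [0,0,0],
    [0,0,0],
  ],
)

```text
time: 4.95
eef_pos: [0.5427, 0.0632, 0.1318]
tool_rot: [0.755, 0.656, 0.002, 0.002]
wrist_force: [-0.5, 0.1, -1.0]
opening: 0.0638
```

```bash
python3 - <<'E'
from h import *
plan(rack(.049,0,.10),0,rackR)
plan(rack(.049,0,.06),102)
im=read_camera("scene"); crop(im,180,130,300,220,6.6,"pics/j.png")
E
```

```text
t 4.95 pos [0.5427 0.0632 0.1318] q [-0.0917  0.0799  1.8861  0.0001  1.1696 -1.5227] open 0.0638 F [-0.4783  0.0576 -1.0083]
 turn [-0.3832  0.0695 -0.4391]  rows>= 3.0  slide(after turn) [ 6.4184 -0.7493 -0.2478]  slide(now) [ 5.7651 -2.9295 -0.0227]
t 4.95 pos [0.5427 0.0632 0.1318] q [-0.0917  0.0799  1.8861  0.0001  1.1696 -1.5227] open 0.0638 F [-0.4783  0.0576 -1.0083]
 turn [ 0.0075  0.0009 -0.4447]  rows>= 2.0  slide(after turn) [ 6.4192 -0.5359  0.7545]  slide(now) [ 5.848  -2.7046  0.7405]
```

View pics/j.png

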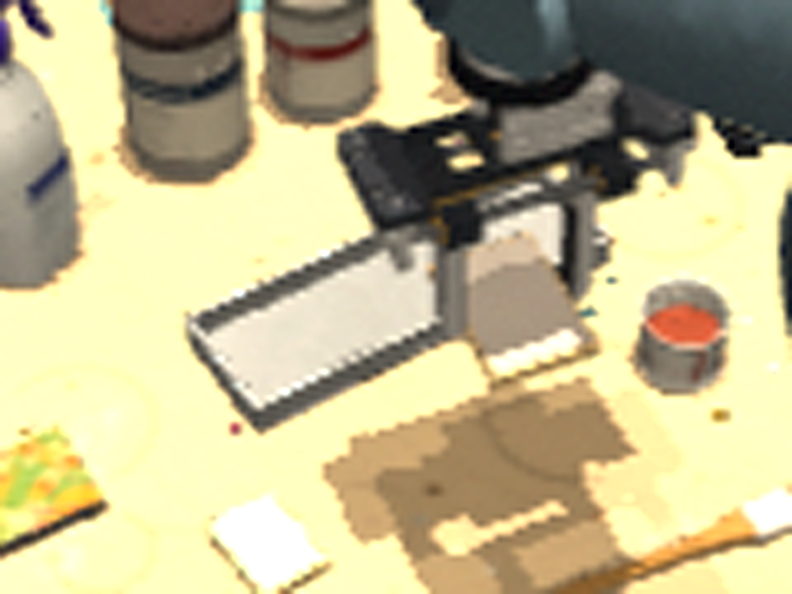

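>>> carry_out(
  slide=[
    [0,0,0],
    [0,0,0],
    [0,0,0],
    [0.4,-0.05,-0.02],
    [0.7,-0.08,-0.03],
    [0.7,-0.08,-0.03],
    [0.7,-0.08,-0.03],
    [0.7,-0.08,-0.03],
    [0.7,-0.08,-0.03],
    [0.7,-0.08,-0.03],
    [0.7,-0.08,-0.03],
    [0.6,-0.08,-0.02],
    [0.4,-0.06,0],
    [0.12,0,0],
    [0,0,0],
  ],
  dr=[
    [-0.128,0.023,-0.146],
    [-0.128,0.023,-0.146],
    [-0.128,0.023,-0.146],
    [0,0,0],
    [0,0,0],
    [0,0,0],
    [0,0,0],
    [0,0,0],
    [0,0,0],
    [0,0,0],
    [0,0,0],
    [0,0,0],
    [0,0,0],
    [0,0,0],
    [0,0,0],
  ],
)

```text
time: 6.88
eef_pos: [0.4356, 0.3688, 0.1289]
tool_rot: [0.623, 0.768, 0.117, 0.095]
wrist_force: [0.7, 0.4, -0.1]
opening: 0.0635
```

```bash
python3 - <<'E'
from h import *
plan(rack(.049,0,.006),0,rackR)
im=read_camera("scene"); crop(im,130,160,280,260,5.2,"pics/k.png")
im=read_camera("top"); crop(im,130,150,210,230,7,"pics/k2.png")
E
```

```text
t 6.88 pos [0.4356 0.3688 0.1289] q [ 0.5544 -0.0086  2.0091 -0.1338  0.8594 -1.1506] open 0.0635 F [ 0.6754  0.3683 -0.0756]
 turn [-0.0089 -0.0004 -0.001 ]  rows>= 1.0  slide(after turn) [-0.0055  0.0626  1.8302]  slide(now) [-0.0059  0.0754  1.8297]
```

View pics/k.png

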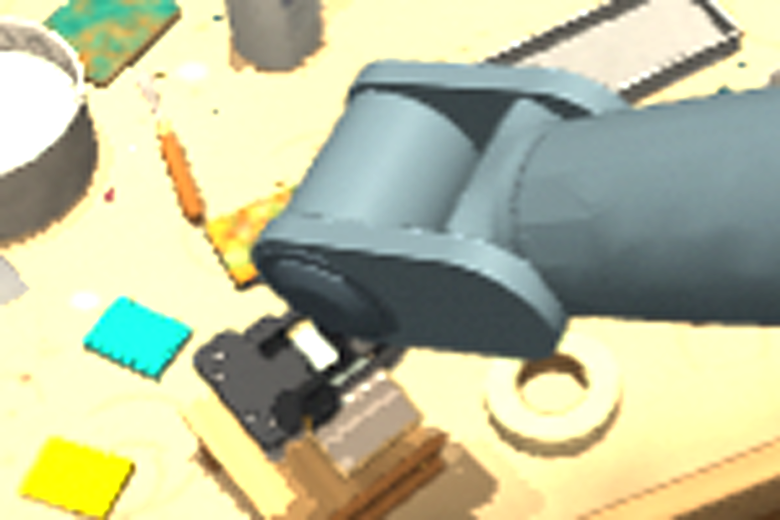

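View pics/k2.png

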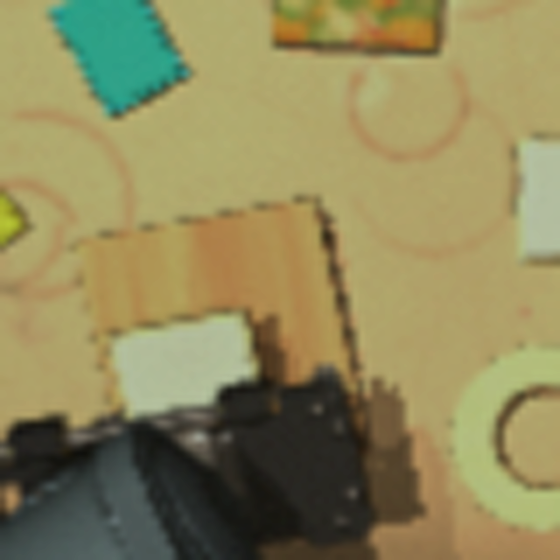

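The held panel lines up with the board, at (185,365) in the top crop. I'm lowering it 3 mm further up-slope to clear the backstop.

>>> carry_out(
  slide=[
    [0,0.13,0.1],
    [0,0,0.4],
    [0,0,0.4],
    [0,0,0.4],
    [0,0,0.3],
    [0,0,0.15],
    [0,0,0.06],
    [0,0,0],
    [0,0,0],
  ],
  dr=[
    [-0.009,0,0],
    [0,0,0],
    [0,0,0],
    [0,0,0],
    [0,0,0],
    [0,0,0],
    [0,0,0],
    [0,0,0],
    [0,0,0],
  ],
)

```text
time: 8.1
eef_pos: [0.4696, 0.3767, 0.0466]
tool_rot: [0.623, 0.767, 0.122, 0.098]
wrist_force: [-0.2, -0.4, 0.1]
opening: 0.0636
```

```bash
python3 - <<'E'
from h import *
plan(rack(.052,0,.004),0,rackR)
im=read_camera("scene"); crop(im,150,200,230,260,9,"pics/l.png")
im=read_camera("top"); crop(im,130,160,210,230,7,"pics/l2.png")
E
```

```text
t 8.1 pos [0.4696 0.3767 0.0466] q [ 0.5337  0.1902  1.9735 -0.1542  0.6857 -1.1389] open 0.0636 F [-0.1541 -0.424   0.0678]
 turn [ 0.0039 -0.0017 -0.0016]  rows>= 1.0  slide(after turn) [-0.0179 -0.0402  0.0897]  slide(now) [-0.018  -0.0405  0.0896]
```

View pics/l.png

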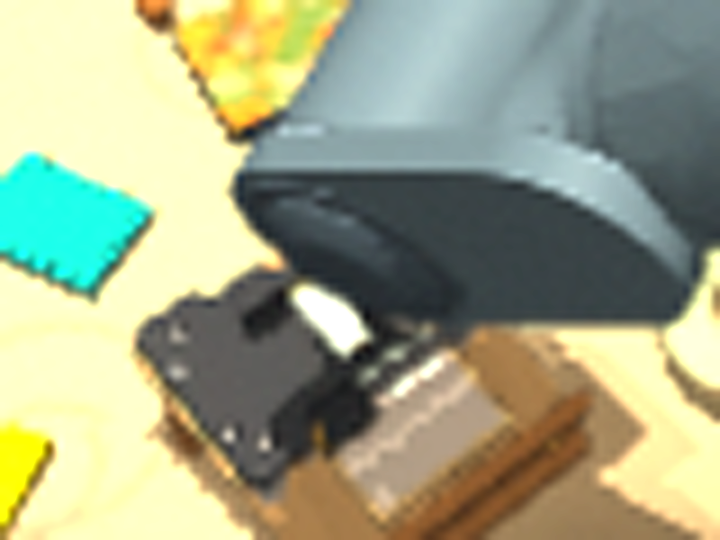

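View pics/l2.png

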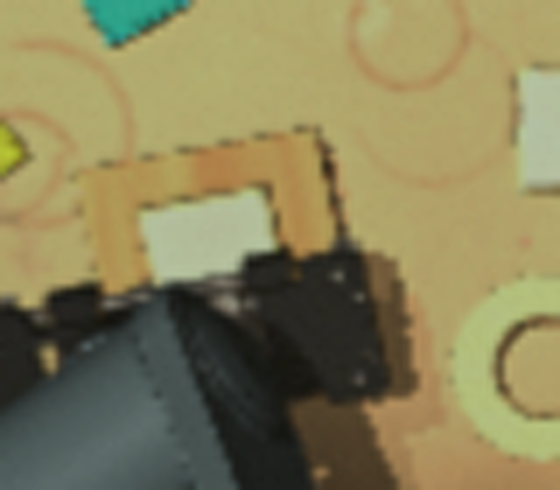

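>>> carry_out(
  slide=[
    [0,0,0.05],
    [0,0,0.03],
    [0,0,0.02],
    [0,0,0],
  ],
  dr=[
    [0,0,0],
    [0,0,0],
    [0,0,0],
    [0,0,0],
  ],
)

```text
time: 8.7
eef_pos: [0.4706, 0.3766, 0.0415]
tool_rot: [0.623, 0.767, 0.121, 0.097]
wrist_force: [-5.4, -2.8, 7.2]
opening: 0.0638
```

Contact at about 8 N. Releasing and backing off.

>>> carry_out(
  slide=[
    [0,0,0],
    [0,0,0],
    [0,0,0],
    [0,0,0],
    [0,0,-0.2],
    [0,0,-0.5],
    [0,0,-0.6],
    [0,0,-0.6],
    [0,0,0],
  ],
  dr=[
    [0,0,0],
    [0,0,0],
    [0,0,0],
    [0,0,0],
    [0,0,0],
    [0,0,0],
    [0,0,0],
    [0,0,0],
    [0,0,0],
  ],
  jaw=-0.7,
)

```text
time: 9.82
eef_pos: [0.4435, 0.3717, 0.1348]
tool_rot: [0.622, 0.767, 0.124, 0.098]
wrist_force: [0.5, -0.3, -0.3]
opening: 0.08
```

```bash
python3 - <<'E'
from h import *
# small panel: minAreaRect long axis ~2.1deg from x, centre .5564,.217
plan((.5564,.217,.12),92)
im=read_camera("top"); crop(im,130,160,210,230,7,"pics/m2.png"); np.save("pics/t1.npy",im)
E
```

```text
t 9.82 pos [0.4435 0.3717 0.1348] q [ 0.552  -0.0057  1.9968 -0.1363  0.854  -1.1516] open 0.08 F [ 0.5074 -0.3269 -0.282 ]
 turn [ 0.403  -0.0391  0.2174]  rows>= 2.0  slide(after turn) [-3.17    2.1491  0.2951]  slide(now) [-3.4931  1.4053  0.7603]
```

View pics/m2.png

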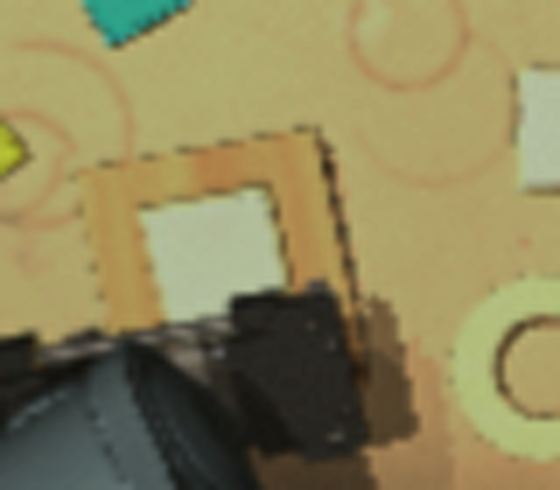

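The large panel sits on the board around (215,250), in line with it. On to the small panel.

>>> carry_out(
  slide=[
    [0,0,0],
    [0,0,0],
    [0,0,0],
    [-0.5,0.3,0],
    [-0.6,0.4,0],
    [-0.6,0.4,0],
    [-0.6,0.4,0],
    [-0.5,0.35,0.1],
    [-0.3,0.2,0.1],
    [-0.07,0.1,0.1],
    [0,0,0],
  ],
  dr=[
    [0.134,-0.013,0.072],
    [0.134,-0.013,0.072],
    [0.134,-0.013,0.072],
    [0,0,0],
    [0,0,0],
    [0,0,0],
    [0,0,0],
    [0,0,0],
    [0,0,0],
    [0,0,0],
    [0,0,0],
  ],
)

```text
time: 11.25
eef_pos: [0.5546, 0.2162, 0.1154]
tool_rot: [0.694, 0.72, -0.003, -0.001]
wrist_force: [-1.3, -0.4, -0.4]
opening: 0.0803
```

```bash
python3 - <<'E'
from h import *
plan((.5564,.217,.004),92)
im=read_camera("top"); crop(im,130,140,250,230,6,"pics/n2.png"); np.save("pics/t2.npy",im)
im=read_camera("scene"); crop(im,150,180,240,260,7,"pics/n.png")
E
```

```text
t 11.25 pos [0.5546 0.2162 0.1154] q [ 0.1824  0.2197  1.7619 -0.0023  1.1668 -1.423 ] open 0.0803 F [-1.2749 -0.3728 -0.427 ]
 turn [-0.0081  0.0039  0.0007]  rows>= 1.0  slide(after turn) [0.015  0.0361 2.2275]  slide(now) [0.0218 0.0504 2.2272]
```

View pics/n2.png

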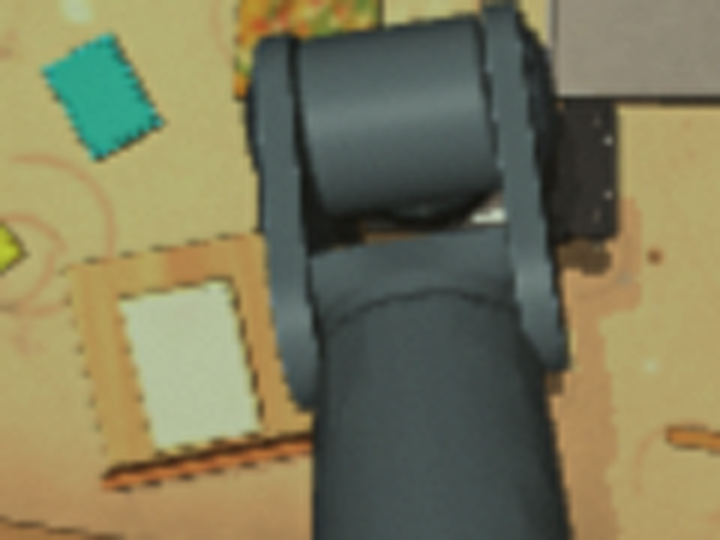

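View pics/n.png

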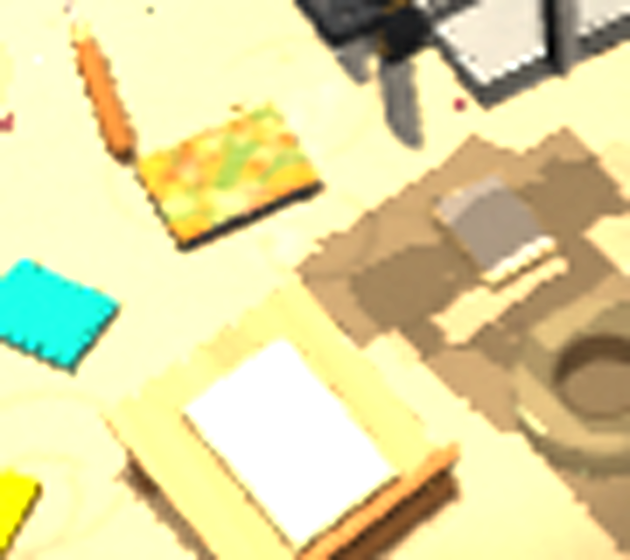

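The large panel lies flat and square on the board, at (190,365) in the top crop. The small panel is below the gripper. Lowering.

>>> carry_out(
  slide=[
    [0.02,0.04,0.3],
    [0,0,0.5],
    [0,0,0.5],
    [0,0,0.4],
    [0,0,0.25],
    [0,0,0.15],
    [0,0,0.1],
    [0,0,0],
  ],
  dr=[
    [-0.008,0.004,0],
    [0,0,0],
    [0,0,0],
    [0,0,0],
    [0,0,0],
    [0,0,0],
    [0,0,0],
    [0,0,0],
  ],
)

```text
time: 12.35
eef_pos: [0.5576, 0.2171, 0.0066]
tool_rot: [0.694, 0.72, 0.001, 0.001]
wrist_force: [-0.0, 0.3, -0.3]
opening: 0.0795
```

```bash
python3 - <<'E'
from h import *
plan((.5564,.217,.004),92)
im=read_camera("scene"); crop(im,180,180,260,240,8,"pics/o.png")
im=np.load("pics/t2.npy")
hsv=cv2.cvtColor(im,cv2.COLOR_RGB2HSV)
m=((hsv[...,1]<75)&(hsv[...,2]>110)).astype(np.uint8)
m[:182]=0;m[218:]=0;m[:,:148]=0;m[:,176:]=0
c=max(cv2.findContours(m,cv2.RETR_EXTERNAL,cv2.CHAIN_APPROX_NONE)[0],key=cv2.contourArea)
# intersect rays with plane of panel top (rack z=.010)
o,d=ray("top",c.reshape(-1,2).astype(float)); s=((rack(0,0,.01)-o)@n)/(d@n); p=o+d*s[:,None]-foot
q=np.c_[p@u,p@v]*1000
print(cv2.minAreaRect(q.astype(np.float32)))
E
```

```text
t 12.35 pos [0.5576 0.2171 0.0066] q [ 0.182   0.38    1.7929 -0.0001  0.9665 -1.4242] open 0.0795 F [-0.0448  0.2953 -0.3001]
 turn [ 0.0028 -0.0003  0.0006]  rows>= 1.0  slide(after turn) [-0.0002 -0.0232  0.053 ]  slide(now) [-0.0002 -0.0233  0.0529]
((52.63385009765625, 0.23941421508789062), (88.82213592529297, 59.703399658203125), 0.42403116822242737)
```

View pics/o.png

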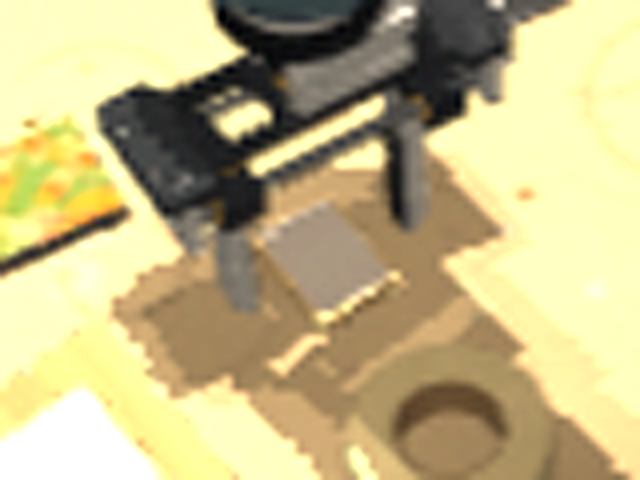

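The fingers flank the small panel at (235,270) and (405,190). The large panel measures x 52.6 mm, y 0.2 mm, 0.4° in the rack frame, which is within limits. Gripping the small one.

>>> carry_out(
  slide=[
    [0,-0.02,0.05],
    [0,0,0],
    [0,0,0],
    [0,0,0],
    [0,0,0],
    [0,0,0],
    [0,0,0],
    [0,0,0],
  ],
  dr=[
    [0,0,0],
    [0,0,0],
    [0,0,0],
    [0,0,0],
    [0,0,0],
    [0,0,0],
    [0,0,0],
    [0,0,0],
  ],
  jaw=1,
  force=20,
)

```text
time: 13.4
eef_pos: [0.5565, 0.217, 0.0041]
tool_rot: [0.694, 0.72, 0.001, 0.001]
wrist_force: [-0.7, -0.5, 0.8]
opening: 0.0456
```

>>> carry_out(
  slide=[
    [0,0,-0.2],
    [0,0,-0.5],
    [0,0,-0.6],
    [0,0,-0.6],
    [0,0,-0.6],
    [0,0,0],
  ],
  dr=[
    [0,0,0],
    [0,0,0],
    [0,0,0],
    [0,0,0],
    [0,0,0],
    [0,0,0],
  ],
)

```text
time: 14.15
eef_pos: [0.5581, 0.2173, 0.1321]
tool_rot: [0.694, 0.72, 0.003, 0.002]
wrist_force: [0.2, 0.3, -0.8]
opening: 0.0454
```

```bash
python3 - <<'E'
from h import *
plan(rack(.040,0,.10),0,rackR)
im=read_camera("scene"); crop(im,140,160,260,260,6,"pics/p.png")
E
```

```text
t 14.15 pos [0.5581 0.2173 0.1321] q [ 0.1823  0.198   1.7538 -0.0001  1.1818 -1.424 ] open 0.0454 F [ 0.1793  0.3033 -0.8296]
 turn [-0.3836  0.0335 -0.2179]  rows>= 2.0  slide(after turn) [ 3.4652 -1.8236 -0.5283]  slide(now) [ 3.088  -2.4649  0.0372]
```

View pics/p.png

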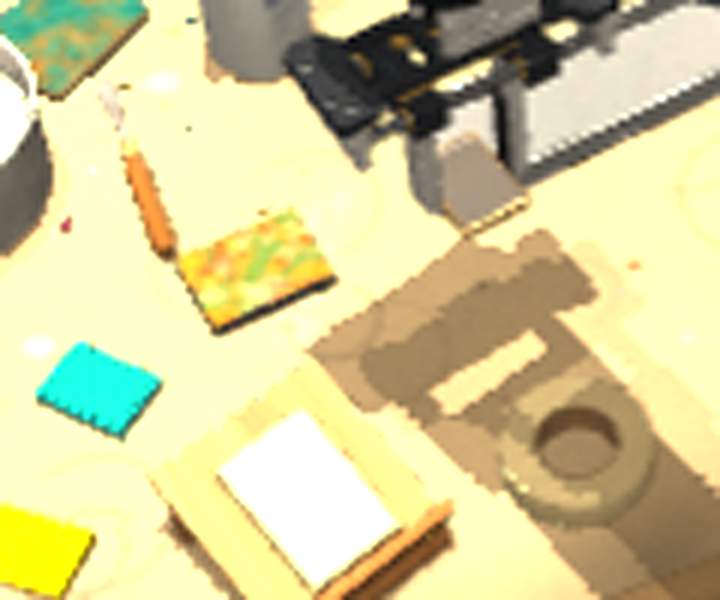

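>>> carry_out(
  slide=[
    [0,0,0],
    [0,0,0],
    [0,0,0],
    [0.4,-0.2,-0.1],
    [0.6,-0.3,-0.1],
    [0.6,-0.3,-0.1],
    [0.6,-0.3,-0.1],
    [0.6,-0.3,-0.1],
    [0.4,-0.3,0],
    [0.25,-0.18,0],
    [0,0,0],
    [0,0,0],
  ],
  dr=[
    [-0.128,0.011,-0.073],
    [-0.128,0.011,-0.073],
    [-0.128,0.011,-0.073],
    [0,0,0],
    [0,0,0],
    [0,0,0],
    [0,0,0],
    [0,0,0],
    [0,0,0],
    [0,0,0],
    [0,0,0],
    [0,0,0],
  ],
)

```text
time: 15.7
eef_pos: [0.4252, 0.365, 0.1237]
tool_rot: [0.622, 0.768, 0.117, 0.095]
wrist_force: [-0.0, -0.0, -0.1]
opening: 0.0453
```

```bash
python3 - <<'E'
from h import *
plan(rack(.037,0,.018),0,rackR)
E
```

```text
t 15.7 pos [0.4252 0.365  0.1237] q [ 0.5596 -0.0254  2.0362 -0.1382  0.8505 -1.1433] open 0.0453 F [-0.0266 -0.0159 -0.0598]
 turn [-0.0091  0.0011  0.001 ]  rows>= 1.0  slide(after turn) [0.027  0.0627 1.5593]  slide(now) [0.0283 0.0738 1.5588]
```

>>> carry_out(
  slide=[
    [0.03,0.07,0.2],
    [0,0,0.4],
    [0,0,0.4],
    [0,0,0.3],
    [0,0,0.15],
    [0,0,0.08],
    [0,0,0],
    [0,0,0],
  ],
  dr=[
    [-0.009,0,0],
    [0,0,0],
    [0,0,0],
    [0,0,0],
    [0,0,0],
    [0,0,0],
    [0,0,0],
    [0,0,0],
  ],
)

```text
time: 16.7
eef_pos: [0.4514, 0.3728, 0.0535]
tool_rot: [0.622, 0.768, 0.121, 0.098]
wrist_force: [0.6, -0.0, 0.5]
opening: 0.0459
```

```bash
python3 - <<'E'
from h import *
plan(rack(.037,0,.014),0,rackR)
im=read_camera("scene"); crop(im,150,190,230,260,8,"pics/q.png")
im=read_camera("top"); crop(im,130,160,210,230,7,"pics/q2.png")
E
```

```text
t 16.7 pos [0.4514 0.3728 0.0535] q [ 0.5461  0.1441  2.011  -0.1591  0.6969 -1.1263] open 0.0459 F [ 0.5993 -0.0408  0.4971]
 turn [ 0.003  -0.0003  0.001 ]  rows>= 1.0  slide(after turn) [-0.0178 -0.0281  0.1345]  slide(now) [-0.0178 -0.0284  0.1345]
```

View pics/q.png

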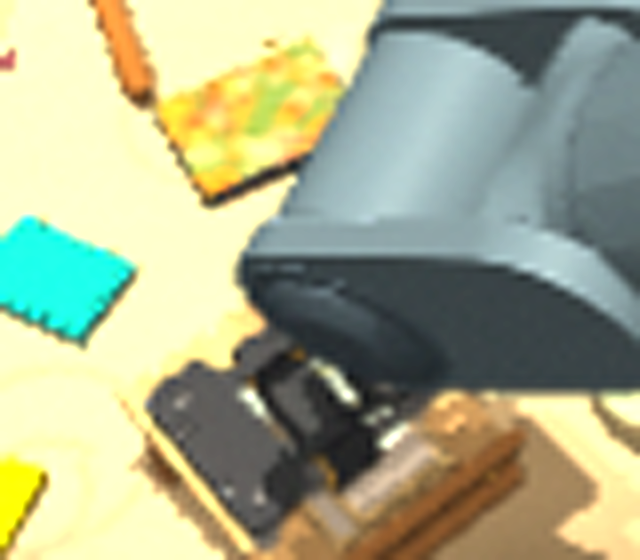

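View pics/q2.png

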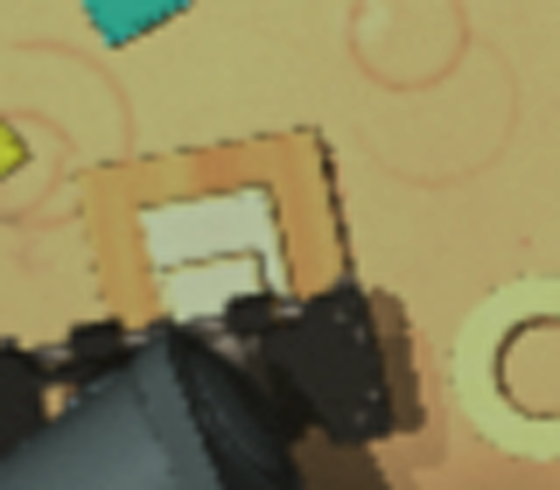

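The small panel is over the large one and parallel to it, at (212,285) in the top crop. Setting it down.

>>> carry_out(
  slide=[
    [-0.02,-0.03,0.05],
    [0,0,0.05],
    [0,0,0.03],
    [0,0,0.015],
    [0,0,0],
  ],
  dr=[
    [0,0,0],
    [0,0,0],
    [0,0,0],
    [0,0,0],
    [0,0,0],
  ],
)

```text
time: 17.42
eef_pos: [0.4518, 0.3716, 0.0459]
tool_rot: [0.622, 0.768, 0.12, 0.098]
wrist_force: [-5.4, -3.8, 7.1]
opening: 0.0458
```

>>> carry_out(
  slide=[
    [0,0,0],
    [0,0,0],
    [0,0,0],
    [0,0,0],
    [0,0,-0.2],
    [0,0,-0.5],
    [0,0,-0.6],
    [0,0,-0.6],
    [0,0,0],
  ],
  dr=[
    [0,0,0],
    [0,0,0],
    [0,0,0],
    [0,0,0],
    [0,0,0],
    [0,0,0],
    [0,0,0],
    [0,0,0],
    [0,0,0],
  ],
  jaw=-0.4,
)

```text
time: 18.55
eef_pos: [0.4248, 0.3668, 0.1391]
tool_rot: [0.622, 0.767, 0.123, 0.099]
wrist_force: [-0.1, -0.3, 0.1]
opening: 0.0655
```

```bash
python3 - <<'E'
from h import *
plan((.428,-.008,.12),-6)
E
```

```text
t 18.55 pos [0.4248 0.3668 0.1391] q [ 0.5644 -0.0526  2.0336 -0.1406  0.8666 -1.1401] open 0.0655 F [-0.1286 -0.2621  0.1197]
 turn [ 0.274  -0.3813  2.3766]  rows>= 11.0  slide(after turn) [0.8466 7.4482 0.382 ]  slide(now) [-7.3463 -1.5356 -0.115 ]
```

>>> carry_out(
  slide=[
    [0,0,0],
    [0,0,0],
    [0,0,0],
    [0,0,0],
    [0,0,0],
    [0,0,0],
    [0,0,0],
    [0,0,0],
    [0,0,0],
    [0,0,0],
    [0,0,0],
    [0,0,0],
  ],
  dr=[
    [0.025,-0.0347,0.216],
    [0.025,-0.0347,0.216],
    [0.025,-0.0347,0.216],
    [0.025,-0.0347,0.216],
    [0.025,-0.0347,0.216],
    [0.025,-0.0347,0.216],
    [0.025,-0.0347,0.216],
    [0.025,-0.0347,0.216],
    [0.025,-0.0347,0.216],
    [0.025,-0.0347,0.216],
    [0.025,-0.0347,0.216],
    [0,0,0],
  ],
)

```text
time: 20.05
eef_pos: [0.4237, 0.365, 0.1345]
tool_rot: [0.999, -0.052, -0.003, 0.002]
wrist_force: [-0.3, -0.8, -0.5]
opening: 0.0657
```

>>> carry_out(
  slide=[
    [0.1,0.4,0],
    [0.1,0.7,0],
    [0.1,0.7,0],
    [0.1,0.7,0],
    [0.1,0.7,0],
    [0.1,0.7,0],
    [0.1,0.7,0],
    [0.1,0.7,0.1],
    [0.05,0.7,0.1],
    [0,0.7,0.1],
    [0,0.5,0.1],
    [0,0.25,0],
    [0,0,0],
  ],
  dr=[
    [0,0,0],
    [0,0,0],
    [0,0,0],
    [0,0,0],
    [0,0,0],
    [0,0,0],
    [0,0,0],
    [0,0,0],
    [0,0,0],
    [0,0,0],
    [0,0,0],
    [0,0,0],
    [0,0,0],
  ],
)

```text
time: 21.68
eef_pos: [0.4266, -0.0098, 0.1171]
tool_rot: [0.999, -0.053, -0.003, 0.002]
wrist_force: [-0.1, -0.4, -0.2]
opening: 0.0657
```

```bash
python3 - <<'E'
from h import *
plan((.428,-.008,.004),-6)
im=read_camera("top"); np.save("pics/t3.npy",im); crop(im,130,120,330,240,4,"pics/s2.png")
im=read_camera("scene"); crop(im,150,150,350,300,4,"pics/s.png")
E
```

```text
t 21.68 pos [ 0.4266 -0.0098  0.1171] q [-0.2868 -0.1956  2.1779 -0.005   1.1638 -0.1792] open 0.0657 F [-0.1417 -0.3917 -0.1541]
 turn [ 0.0047  0.0067 -0.0011]  rows>= 1.0  slide(after turn) [ 0.0234 -0.0381  2.2616]  slide(now) [ 0.0353 -0.0464  2.2613]
```

View pics/s2.png

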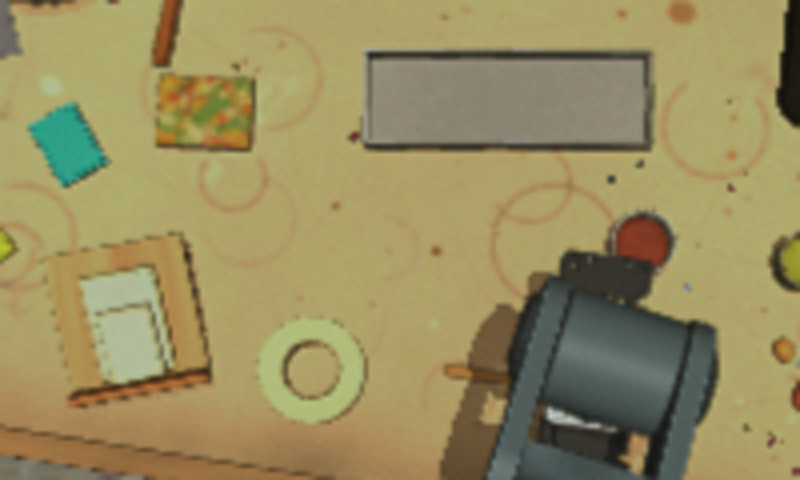

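View pics/s.png

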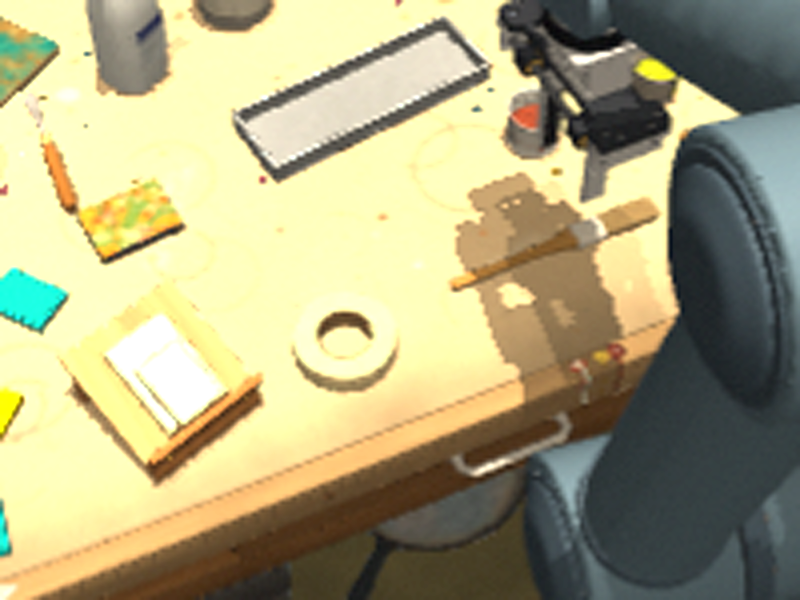

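The stack on the rack looks right, with the small panel on the large one near (130,340) in the top crop. The tape hasn't moved. The gripper is above the brush. Lowering.

>>> carry_out(
  slide=[
    [0.03,-0.04,0.3],
    [0,0,0.5],
    [0,0,0.5],
    [0,0,0.4],
    [0,0,0.25],
    [0,0,0.15],
    [0,0,0.1],
    [0,0,0.05],
    [0,0,0],
  ],
  dr=[
    [0.005,0.007,0],
    [0,0,0],
    [0,0,0],
    [0,0,0],
    [0,0,0],
    [0,0,0],
    [0,0,0],
    [0,0,0],
    [0,0,0],
  ],
)

```text
time: 22.9
eef_pos: [0.4287, -0.0075, 0.0047]
tool_rot: [0.999, -0.052, 0.0, -0.0]
wrist_force: [-1.5, -1.2, 0.8]
opening: 0.066
```

```bash
python3 - <<'E'
from h import *
plan((.428,-.008,.003),-6)
im=read_camera("scene"); crop(im,250,160,340,230,8,"pics/u.png")
E
```

```text
t 22.9 pos [ 0.4287 -0.0075  0.0047] q [-0.2834  0.0289  2.22    0.0004  0.8922 -0.1788] open 0.066 F [-1.4711 -1.1911  0.7948]
 turn [-0.0003 -0.0007 -0.0002]  rows>= 1.0  slide(after turn) [-0.0127  0.0112  0.0343]  slide(now) [-0.0127  0.0112  0.0343]
```

View pics/u.png

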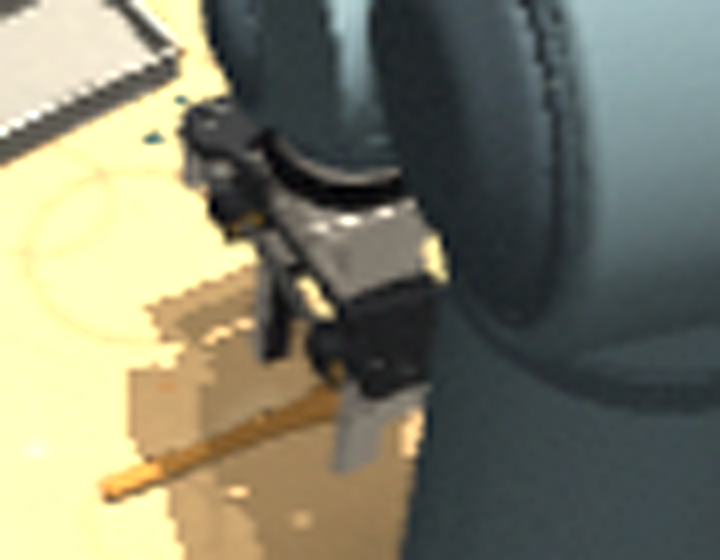

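>>> carry_out(
  slide=[
    [-0.01,0.01,0.03],
    [0,0,0],
    [0,0,0],
    [0,0,0],
    [0,0,0],
    [0,0,0],
    [0,0,0],
    [0,0,0],
  ],
  dr=[
    [0,0,0],
    [0,0,0],
    [0,0,0],
    [0,0,0],
    [0,0,0],
    [0,0,0],
    [0,0,0],
    [0,0,0],
  ],
  jaw=1,
  force=25,
)

```text
time: 23.95
eef_pos: [0.4279, -0.0079, 0.003]
tool_rot: [0.999, -0.052, 0.0, -0.0]
wrist_force: [-0.8, -0.3, 0.5]
opening: 0.0177
```

>>> carry_out(
  slide=[
    [0,0,-0.1],
    [0,0,-0.3],
    [0,0,-0.5],
    [0,0,-0.5],
    [0,0,-0.5],
    [0,0,0],
    [0,0,0],
  ],
  dr=[
    [0,0,0],
    [0,0,0],
    [0,0,0],
    [0,0,0],
    [0,0,0],
    [0,0,0],
    [0,0,0],
  ],
)

```text
time: 24.82
eef_pos: [0.4275, -0.0078, 0.0976]
tool_rot: [0.999, -0.052, -0.0, -0.0]
wrist_force: [-0.3, 0.2, -0.7]
opening: 0.0178
```

```bash
python3 - <<'E'
from h import *
plan((.678,.050,.10),1.5)
im=read_camera("scene"); crop(im,230,130,350,230,6.5,"pics/v.png")
im=read_camera("top"); crop(im,220,160,320,240,7,"pics/v2.png")
E
```

```text
t 24.82 pos [ 0.4275 -0.0078  0.0976] q [-0.2849 -0.1649  2.1919  0.0003  1.1152 -0.1802] open 0.0178 F [-0.3123  0.1552 -0.6535]
 turn [-0.0005  0.0006 -0.1668]  rows>= 1.0  slide(after turn) [ 5.0393 -1.0237 -0.0482]  slide(now) [ 4.8624 -1.6732 -0.0499]
```

View pics/v.png

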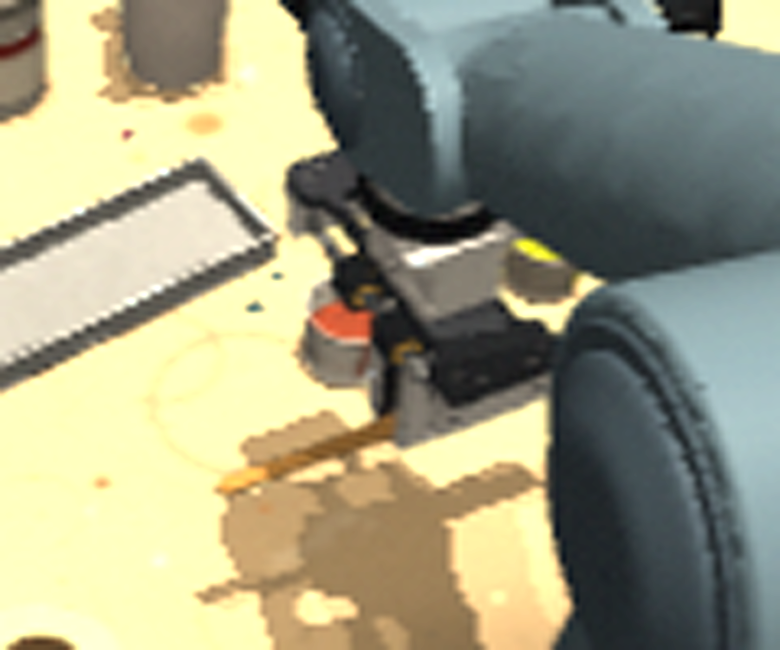

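View pics/v2.png

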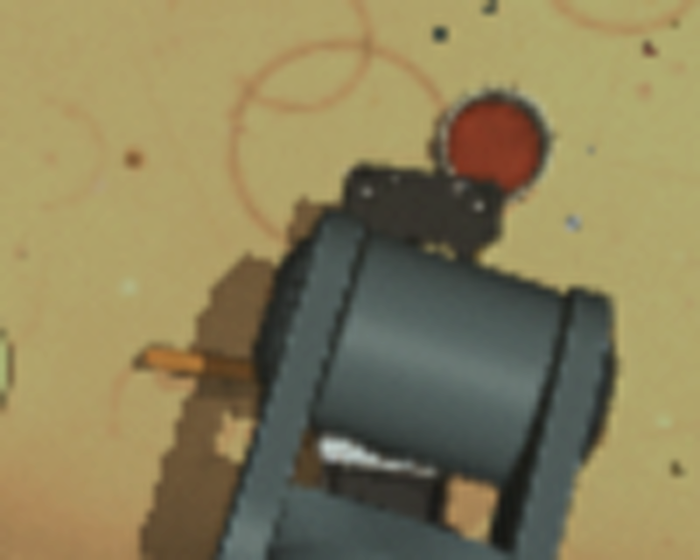

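The brush is lifted level between the fingers, and the jaws hold it at 17.8 mm. Carrying it to the trough.

>>> carry_out(
  slide=[
    [0,0,0],
    [0.4,-0.1,-0.05],
    [0.6,-0.12,0],
    [0.6,-0.12,0],
    [0.6,-0.12,0],
    [0.6,-0.12,0],
    [0.6,-0.12,0],
    [0.6,-0.12,0],
    [0.6,-0.1,0],
    [0.4,-0.1,0],
    [0,0,0],
    [0,0,0],
  ],
  dr=[
    [0,0,-0.167],
    [0,0,0],
    [0,0,0],
    [0,0,0],
    [0,0,0],
    [0,0,0],
    [0,0,0],
    [0,0,0],
    [0,0,0],
    [0,0,0],
    [0,0,0],
    [0,0,0],
  ],
)

```text
time: 26.42
eef_pos: [0.6752, 0.0496, 0.0993]
tool_rot: [1.0, 0.013, -0.001, -0.0]
wrist_force: [-0.2, 0.8, -0.2]
opening: 0.0179
```

```bash
python3 - <<'E'
from h import *
plan((.678,.050,.010),1.5)
im=read_camera("scene"); crop(im,190,100,310,200,6.5,"pics/w.png")
im=read_camera("top"); crop(im,200,110,310,190,7,"pics/w2.png")
E
```

```text
t 26.43 pos [0.6752 0.0496 0.0993] q [-0.0938  0.412   1.5515  0.0002  1.1805 -0.1202] open 0.0179 F [-0.2117  0.8383 -0.2394]
 turn [-0.0006  0.003   0.0002]  rows>= 1.0  slide(after turn) [ 0.0555 -0.0062  1.7863]  slide(now) [ 0.0596 -0.0053  1.7862]
```

View pics/w.png

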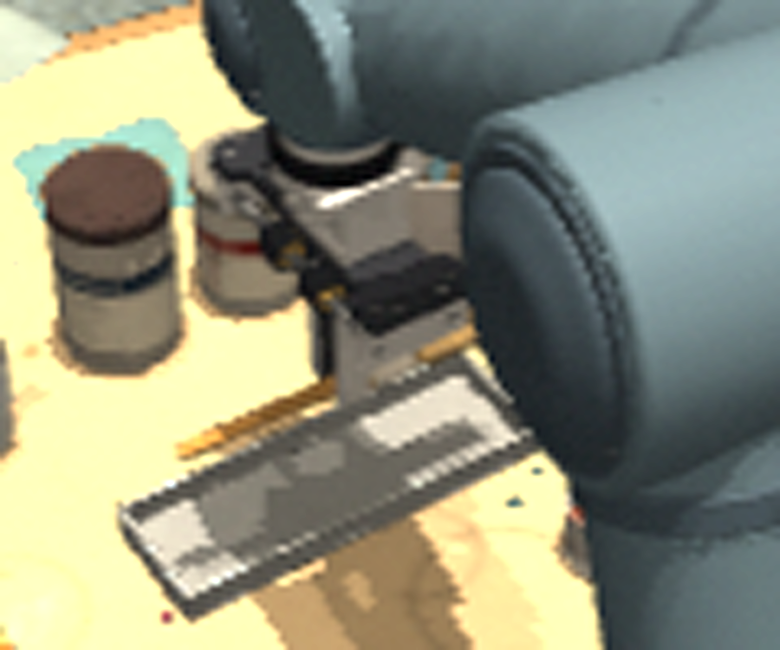

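View pics/w2.png

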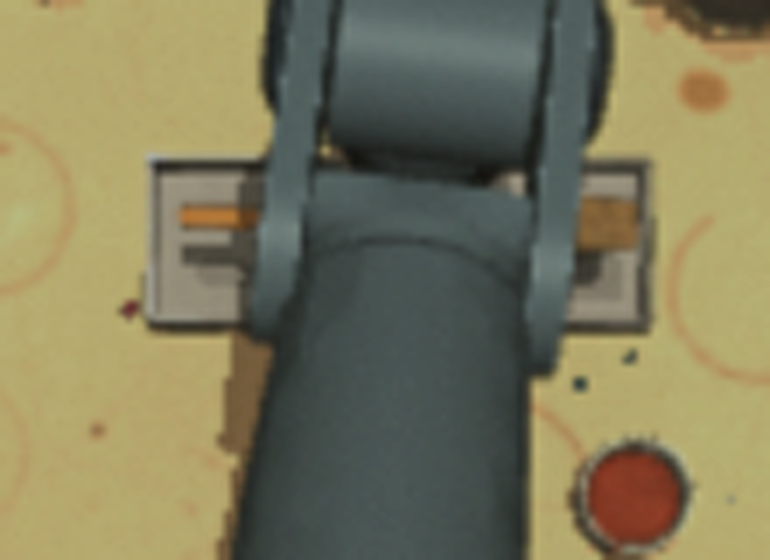

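The brush is over the trough and parallel to it: its ends are at 180 and 638, the trough's inside at 155 to 645, and parallax explains the offset. Lowering.

>>> carry_out(
  slide=[
    [0.06,0,0.2],
    [0,0,0.4],
    [0,0,0.4],
    [0,0,0.4],
    [0,0,0.2],
    [0,0,0.1],
    [0,0,0.08],
    [0,0,0.03],
    [0,0,0],
  ],
  dr=[
    [0,0.003,0],
    [0,0,0],
    [0,0,0],
    [0,0,0],
    [0,0,0],
    [0,0,0],
    [0,0,0],
    [0,0,0],
    [0,0,0],
  ],
)

```text
time: 27.65
eef_pos: [0.68, 0.0497, 0.0105]
tool_rot: [1.0, 0.013, 0.002, -0.0]
wrist_force: [-0.1, 0.7, 0.5]
opening: 0.0178
```

>>> carry_out(
  slide=[
    [0,0,0.04],
    [0,0,0.03],
    [0,0,0],
  ],
  dr=[
    [0,0,0],
    [0,0,0],
    [0,0,0],
  ],
)

```text
time: 28.02
eef_pos: [0.6799, 0.0498, 0.0068]
tool_rot: [1.0, 0.013, 0.001, -0.0]
wrist_force: [-0.6, -0.1, 1.4]
opening: 0.0175
```

>>> carry_out(
  slide=[
    [0,0,0],
    [0,0,0],
    [0,0,0],
    [0,0,0],
    [0,0,-0.2],
    [0,0,-0.5],
    [0,0,-0.6],
    [0,0,-0.6],
    [0,0,-0.3],
    [0,0,0],
  ],
  dr=[
    [0,0,0],
    [0,0,0],
    [0,0,0],
    [0,0,0],
    [0,0,0],
    [0,0,0],
    [0,0,0],
    [0,0,0],
    [0,0,0],
    [0,0,0],
  ],
  jaw=0.15,
)

```text
time: 29.28
eef_pos: [0.6802, 0.0496, 0.1181]
tool_rot: [1.0, 0.013, 0.003, -0.0]
wrist_force: [0.5, -0.7, -0.0]
opening: 0.0402
```

```bash
python3 - <<'E'
from h import *
plan((.551,-.068,.12),90)
im=read_camera("scene"); crop(im,190,100,310,200,6.5,"pics/x.png")
E
```

```text
t 29.27 pos [0.6802 0.0496 0.1181] q [-0.0932  0.397   1.5342  0.0006  1.2053 -0.1197] open 0.0402 F [ 0.537  -0.6634 -0.0167]
 turn [ 0.0051 -0.0051 -1.9665]  rows>= 9.0  slide(after turn) [-2.353  -2.5845 -0.0387]  slide(now) [-2.6452  2.2843 -0.0521]
```

View pics/x.png

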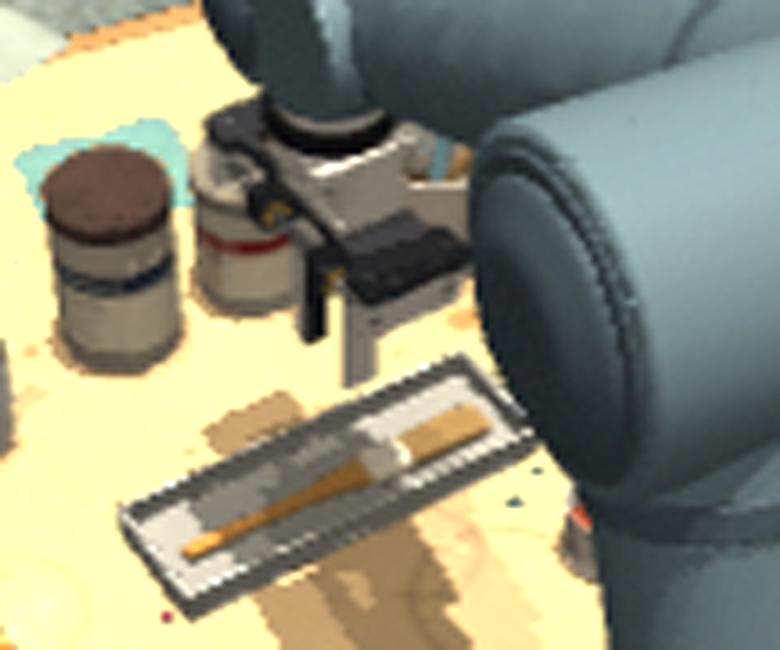

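The brush lies flat along the trough, from (185,550) to (490,420). Next is the wide tin.

>>> carry_out(
  slide=[
    [-0.4,0.35,0],
    [-0.6,0.5,0],
    [-0.6,0.5,0],
    [-0.6,0.5,0],
    [-0.45,0.43,0],
    [0,0,0],
    [0,0,0],
    [0,0,0],
    [0,0,0],
    [0,0,0],
    [0,0,0],
    [0,0,0],
    [0,0,0],
    [0,0,0],
    [0,0,0],
  ],
  dr=[
    [0,0,0],
    [0,0,0],
    [0,0,0],
    [0,0,0],
    [0,0,0],
    [0,0,0.226],
    [0,0,0.226],
    [0,0,0.226],
    [0,0,0.226],
    [0,0,0.226],
    [0,0,0.226],
    [0,0,0.226],
    [0,0,0.226],
    [0,0,0.226],
    [0,0,0],
  ],
  jaw=-1,
)

```text
time: 31.2
eef_pos: [0.5489, -0.0674, 0.1146]
tool_rot: [0.708, -0.707, -0.001, -0.0]
wrist_force: [0.1, 0.5, 0.7]
opening: 0.0941
```

```bash
python3 - <<'E'
from h import *
plan((.551,-.068,.019),-90)
im=read_camera("scene"); crop(im,230,110,350,210,6.5,"pics/y.png")
im=read_camera("top"); crop(im,240,120,350,200,7,"pics/y2.png")
E
```

```text
t 31.2 pos [ 0.5489 -0.0674  0.1146] q [-0.3278  0.1221  1.8751  0.0012  1.1451  1.2409] open 0.0941 F [0.0799 0.4721 0.6654]
 turn [0.0004 0.0016 0.0022]  rows>= 1.0  slide(after turn) [ 0.012  -0.0412  1.9121]  slide(now) [ 0.0145 -0.0418  1.912 ]
```

View pics/y.png

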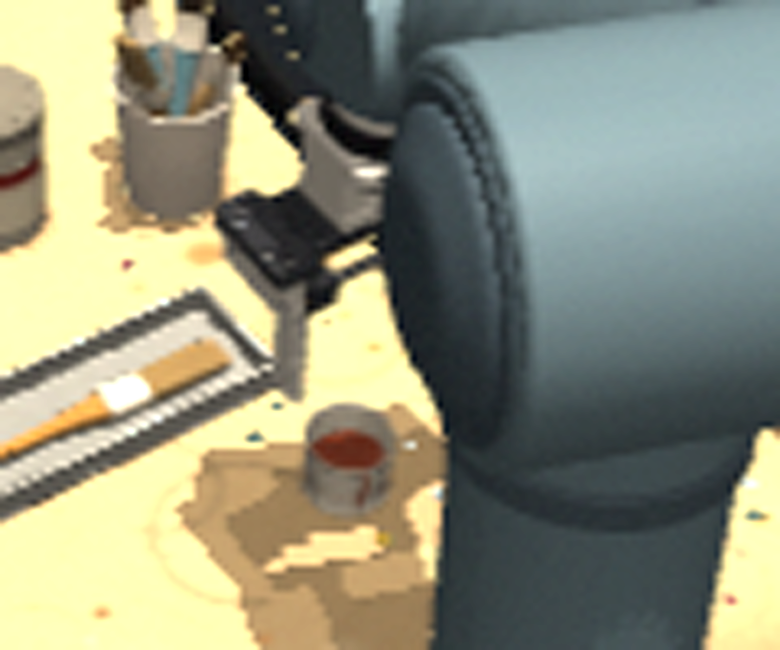

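View pics/y2.png

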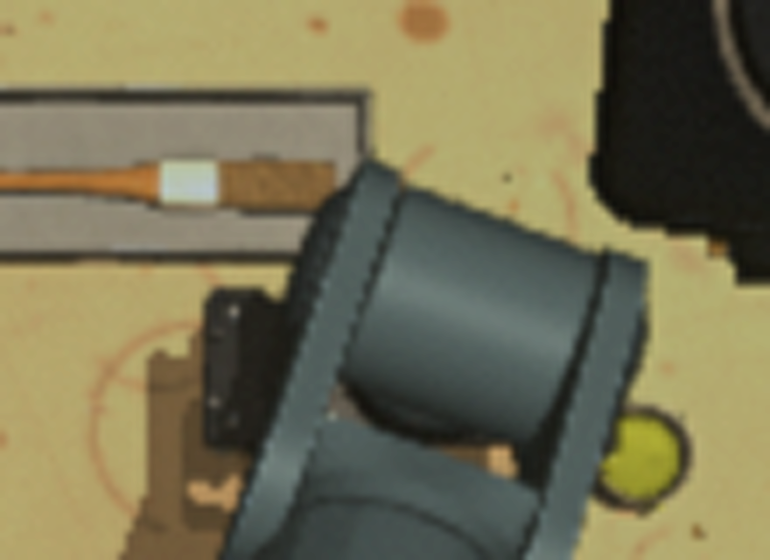

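The brush is flat in the trough. The wide tin is below the gripper, with its dribble facing the robot, away from the jaws. Lowering and gripping.

>>> carry_out(
  slide=[
    [0.01,-0.04,0.3],
    [0,0,0.5],
    [0,0,0.5],
    [0,0,0.35],
    [0,0,0.2],
    [0,0,0.06],
    [0,0,0],
  ],
  dr=[
    [0,0,0],
    [0,0,0],
    [0,0,0],
    [0,0,0],
    [0,0,0],
    [0,0,0],
    [0,0,0],
  ],
)

```text
time: 32.17
eef_pos: [0.5526, -0.0683, 0.0211]
tool_rot: [-0.707, 0.707, -0.001, 0.001]
wrist_force: [-0.5, 0.1, 0.8]
opening: 0.0941
```

>>> carry_out(
  slide=[
    [0,0,0],
    [0,0,0],
    [0,0,0],
    [0,0,0],
    [0,0,0],
    [0,0,0],
    [0,0,0],
    [0,0,0],
  ],
  dr=[
    [0,0,0],
    [0,0,0],
    [0,0,0],
    [0,0,0],
    [0,0,0],
    [0,0,0],
    [0,0,0],
    [0,0,0],
  ],
  jaw=1,
  force=20,
)

```text
time: 33.17
eef_pos: [0.5523, -0.0682, 0.0208]
tool_rot: [-0.707, 0.707, -0.001, 0.001]
wrist_force: [-0.6, -0.2, 2.4]
opening: 0.0564
```

>>> carry_out(
  slide=[
    [0,0,-0.2],
    [0,0,-0.5],
    [0,0,-0.5],
    [0,0,-0.5],
    [0,0,0],
  ],
  dr=[
    [0,0,0],
    [0,0,0],
    [0,0,0],
    [0,0,0],
    [0,0,0],
  ],
)

```text
time: 33.8
eef_pos: [0.5536, -0.0687, 0.108]
tool_rot: [-0.707, 0.707, -0.003, 0.002]
wrist_force: [-0.0, -0.5, -1.3]
opening: 0.0564
```

```bash
python3 - <<'E'
from h import *
# tray centre (.444,-.3805)
t=np.array([.444,-.3805])
plan((t[0]+.047,t[1],.11),-90)
plan((t[0]-.047,t[1],.11),-90)
im=read_camera("scene"); crop(im,230,110,350,210,6.5,"pics/z.png")
E
```

```text
t 33.8 pos [ 0.5536 -0.0687  0.108 ] q [-0.3273  0.1369  1.8721  0.0012  1.1255  1.2433] open 0.0564 F [-0.0282 -0.4554 -1.2726]
 turn [-0.009  -0.0016 -0.0004]  rows>= 1.0  slide(after turn) [ 6.2358  1.2511 -0.0392]  slide(now) [ 6.2363  1.2489 -0.0403]
t 33.8 pos [ 0.5536 -0.0687  0.108 ] q [-0.3273  0.1369  1.8721  0.0012  1.1255  1.2433] open 0.0564 F [-0.0282 -0.4554 -1.2726]
 turn [-0.009  -0.0016 -0.0004]  rows>= 1.0  slide(after turn) [ 6.2358  3.1311 -0.0392]  slide(now) [ 6.2369  3.1289 -0.0536]
```

View pics/z.png

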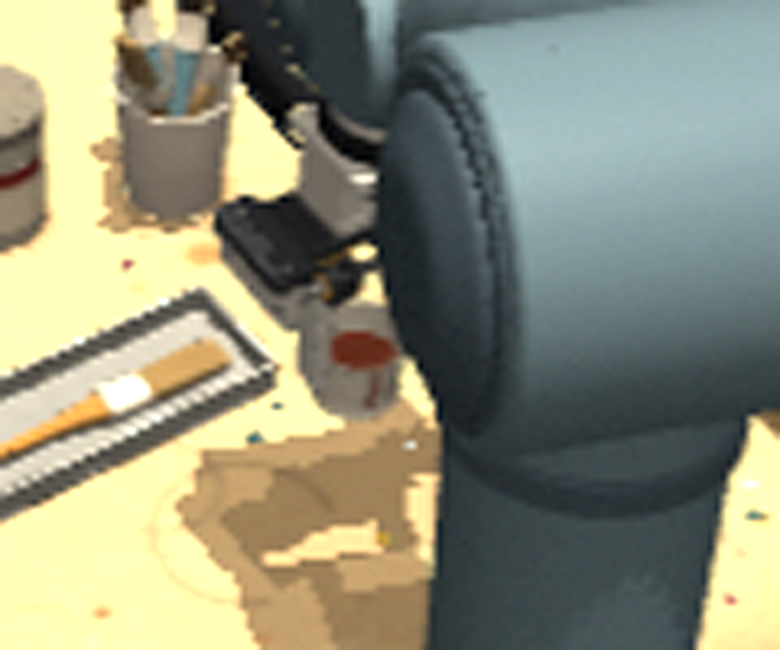

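The wide tin is lifted upright; the jaws read 56.4 mm. Carrying it to the far bay of the tray.

>>> carry_out(
  slide=[
    [0.4,0.05,-0.04],
    [0.6,0.1,0],
    [0.6,0.1,0],
    [0.6,0.1,0],
    [0.6,0.1,0],
    [0.6,0.15,0],
    [0.6,0.15,0],
    [0.6,0.15,0],
    [0.6,0.15,0],
    [0.6,0.1,0],
    [0.4,0.1,0],
    [0.04,0,0],
    [0,0,0],
    [0,0,0],
  ],
  dr=[
    [-0.009,0,0],
    [0,0,0],
    [0,0,0],
    [0,0,0],
    [0,0,0],
    [0,0,0],
    [0,0,0],
    [0,0,0],
    [0,0,0],
    [0,0,0],
    [0,0,0],
    [0,0,0],
    [0,0,0],
    [0,0,0],
  ],
)

```text
time: 35.6
eef_pos: [0.4895, -0.3792, 0.1077]
tool_rot: [0.707, -0.707, -0.002, 0.001]
wrist_force: [0.4, -0.2, -0.3]
opening: 0.0562
```

```bash
python3 - <<'E'
from h import *
plan((.491,-.3805,.032),-90)
im=read_camera("top"); crop(im,310,120,450,240,5,"pics/aa2.png")
im=read_camera("scene"); crop(im,250,60,420,190,4.5,"pics/aa.png")
E
```

```text
t 35.6 pos [ 0.4895 -0.3792  0.1077] q [-0.8405  0.2798  1.7046 -0.0033  1.161   0.7309] open 0.0562 F [ 0.4456 -0.2417 -0.2774]
 turn [0.0062 0.0011 0.0009]  rows>= 1.0  slide(after turn) [ 0.026  -0.0292  1.5137]  slide(now) [ 0.0274 -0.0366  1.5135]
```

View pics/aa2.png

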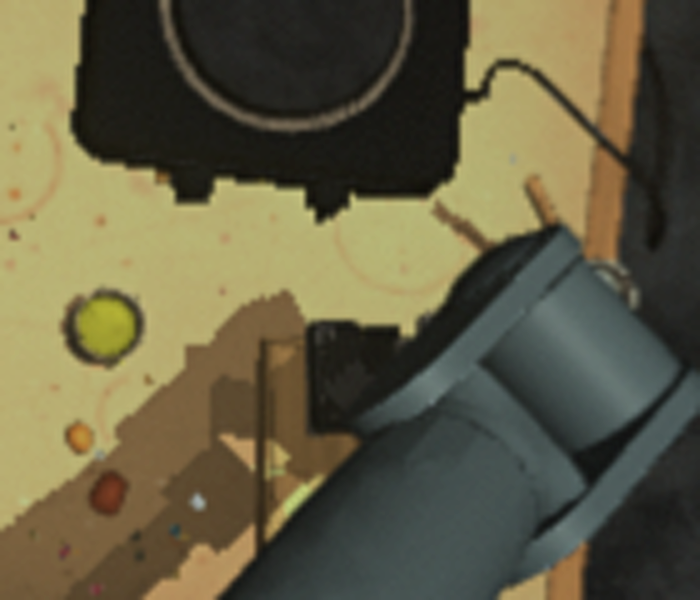

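View pics/aa.png

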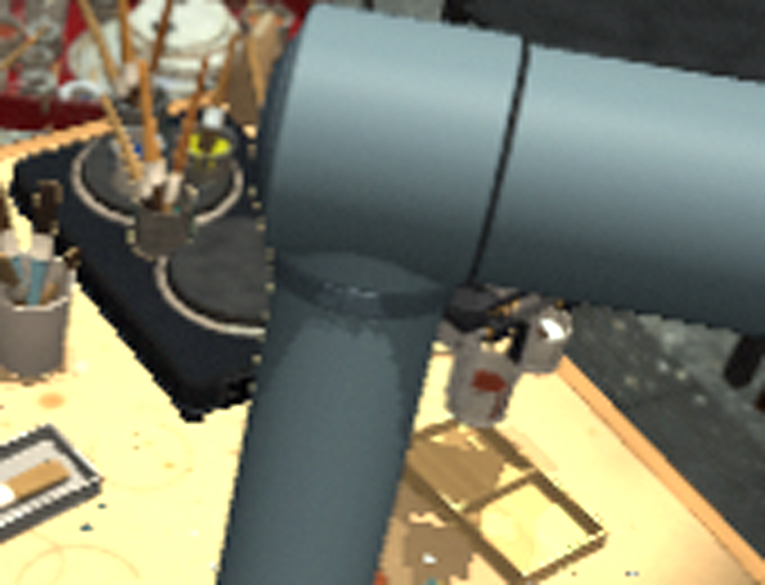

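```bash
python3 - <<'E'
from h import *
k=.64
print(pix2w("scene",[(578*k,222*k)],0), pix2w("top",[(668*k,283*k)],0.05),pix2w("top",[(668*k,283*k)],0.0))
print("brush tips",[ (z,pix2w("top",[(622*k,252*k),(650*k,243*k)],z)[:,:2].tolist()) for z in (.05,.1,.15)])
ims=np.load("pics/scene0.npy"); crop(ims,320,100,410,200,6,"pics/bb.png")
im=np.load("pics/top0.npy"); crop(im,380,140,450,200,10,"pics/bb2.png")
E
```

```text
[[ 0.554  -0.5521  0.    ]] [[ 0.5619 -0.5508  0.05  ]] [[ 0.5689 -0.5742  0.    ]]
brush tips [(0.05, [[0.62953204010361, -0.4478075467143184], [0.6520673034584401, -0.5119106037706544]]), (0.1, [[0.6201015962412744, -0.4282034567248721], [0.6418120676545267, -0.4899603381870706]]), (0.15, [[0.6106711523789388, -0.40859936673542596], [0.6315568318506134, -0.46801007260348676]])]
```

View pics/bb.png

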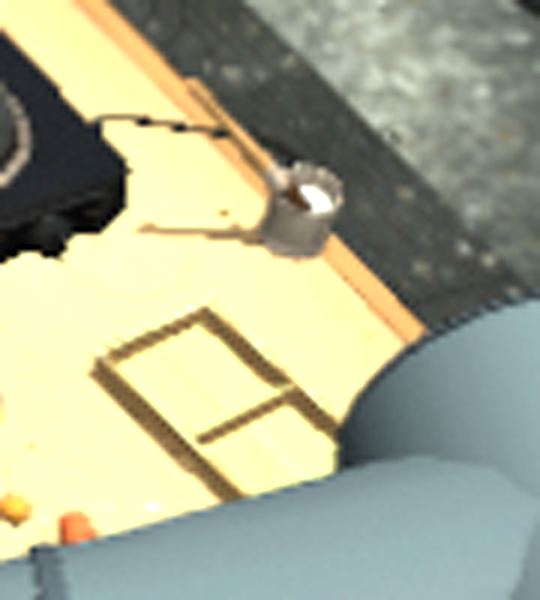

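View pics/bb2.png

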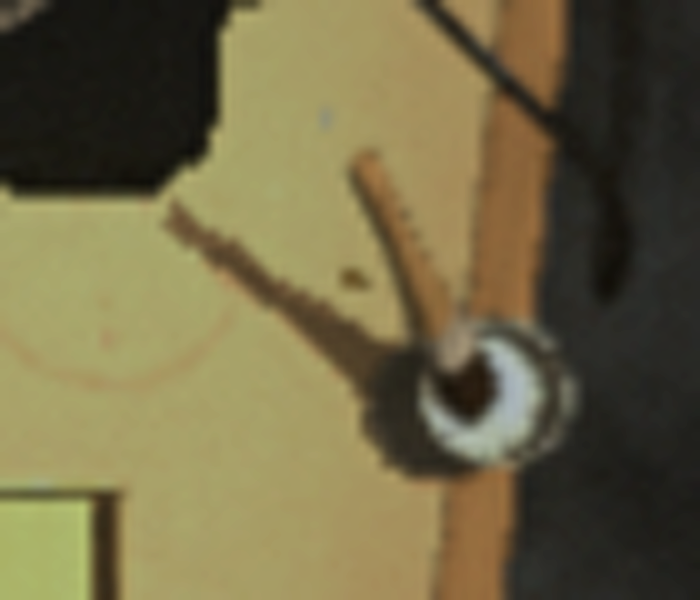

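The "second brush" in the far jar is only a shadow. The jar stands at about (0.555,-0.555), clear of the gripper. Lowering the tin with force checks.

>>> carry_out(
  slide=[
    [0.03,-0.03,0.15],
    [0,0,0.3],
    [0,0,0.3],
    [0,0,0.3],
    [0,0,0.2],
    [0,0,0.15],
    [0,0,0.06],
    [0,0,0],
  ],
  dr=[
    [0.006,0,0],
    [0,0,0],
    [0,0,0],
    [0,0,0],
    [0,0,0],
    [0,0,0],
    [0,0,0],
    [0,0,0],
  ],
)

```text
time: 36.7
eef_pos: [0.4909, -0.3818, 0.035]
tool_rot: [-0.707, 0.707, -0.0, 0.0]
wrist_force: [-0.1, -0.1, -0.4]
opening: 0.0565
```

```bash
python3 - <<'E'
from h import *
plan((.491,-.3805,.025),-90)
im=read_camera("scene"); crop(im,310,110,400,190,8,"pics/cc.png")
E
```

```text
t 36.7 pos [ 0.4909 -0.3818  0.035 ] q [-0.8431  0.3827  1.7252  0.0003  1.0336  0.7279] open 0.0565 F [-0.1084 -0.1179 -0.3566]
 turn [-0.0003  0.0002 -0.0005]  rows>= 1.0  slide(after turn) [-0.0256 -0.0011  0.1996]  slide(now) [-0.0256 -0.001   0.1996]
```

View pics/cc.png

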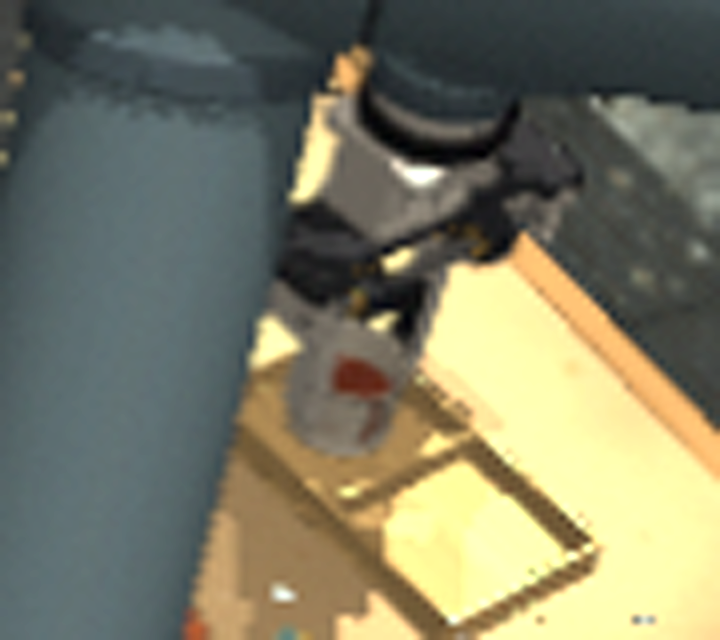

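>>> carry_out(
  slide=[
    [-0.02,0,0.08],
    [0,0,0.06],
    [0,0,0.04],
    [0,0,0.02],
    [0,0,0],
  ],
  dr=[
    [0,0,0],
    [0,0,0],
    [0,0,0],
    [0,0,0],
    [0,0,0],
  ],
)

```text
time: 37.38
eef_pos: [0.4909, -0.3808, 0.0249]
tool_rot: [-0.707, 0.707, -0.0, 0.0]
wrist_force: [-0.2, -0.5, -1.8]
opening: 0.056
```

>>> carry_out(
  slide=[
    [0,0,0.015],
    [0,0,0.01],
    [0,0,0],
  ],
  dr=[
    [0,0,0],
    [0,0,0],
    [0,0,0],
  ],
)

```text
time: 37.75
eef_pos: [0.491, -0.3808, 0.0248]
tool_rot: [-0.707, 0.707, 0.0, 0.0]
wrist_force: [-2.9, 2.8, 8.0]
opening: 0.0566
```

Contact at 8 N. Releasing inside the bay.

>>> carry_out(
  slide=[
    [0,0,0],
    [0,0,0],
    [0,0,0],
    [0,0,-0.1],
    [0,0,-0.3],
    [0,0,-0.5],
    [0,0,-0.5],
    [0,0,-0.5],
    [0,0,0],
  ],
  dr=[
    [0,0,0],
    [0,0,0],
    [0,0,0],
    [0,0,0],
    [0,0,0],
    [0,0,0],
    [0,0,0],
    [0,0,0],
    [0,0,0],
  ],
  jaw=-0.4,
)

```text
time: 38.88
eef_pos: [0.4923, -0.3822, 0.1221]
tool_rot: [-0.707, 0.707, -0.003, -0.0]
wrist_force: [0.3, 0.6, -0.5]
opening: 0.066
```

```bash
python3 - <<'E'
from h import *
plan((.540,-.2135,.12),-60)
im=read_camera("scene"); crop(im,310,110,400,190,8,"pics/dd.png")
E
```

```text
t 38.88 pos [ 0.4923 -0.3822  0.1221] q [-0.842   0.2647  1.6943  0.0003  1.1765  0.7289] open 0.066 F [ 0.2905  0.6064 -0.5114]
 turn [-0.0039 -0.0068 -0.667 ]  rows>= 3.0  slide(after turn) [-2.4449 -2.5139  0.042 ]  slide(now) [-3.3747 -0.9535  0.0314]
```

View pics/dd.png

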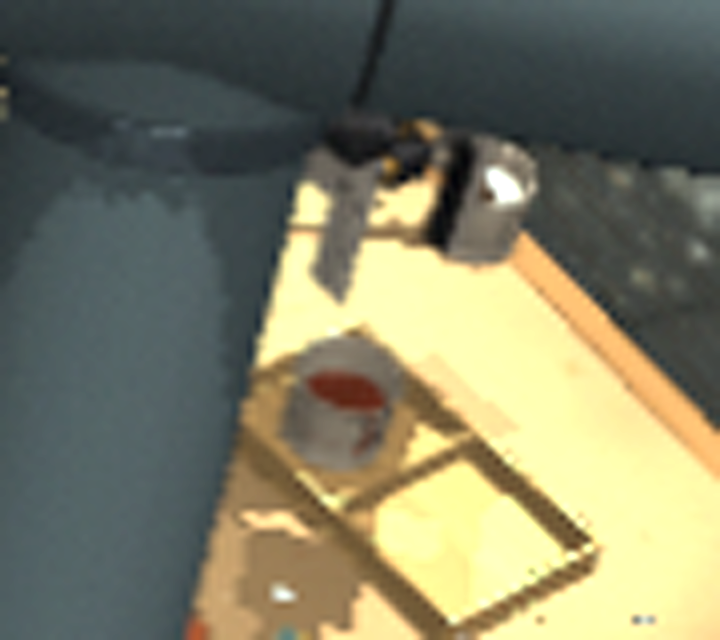

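The wide tin stands upright in the far bay at (340,400). Going for the narrow tin.

>>> carry_out(
  slide=[
    [-0.4,-0.15,0],
    [-0.6,-0.16,0],
    [-0.6,-0.16,0],
    [-0.6,-0.16,0],
    [-0.6,-0.16,0],
    [-0.57,-0.16,0.03],
    [0,0,0],
    [0,0,0],
    [0,0,0],
    [0,0,0],
    [0,0,0],
  ],
  dr=[
    [0,-0.006,0],
    [0,0,0],
    [0,0,0],
    [0,0,0],
    [0,0,0],
    [0,0,0],
    [0,0,-0.222],
    [0,0,-0.222],
    [0,0,-0.222],
    [0,0,0],
    [0,0,0],
  ],
  jaw=-1,
)

```text
time: 40.3
eef_pos: [0.5381, -0.2114, 0.1171]
tool_rot: [0.865, -0.501, -0.002, -0.002]
wrist_force: [-0.7, 0.3, 0.2]
opening: 0.0942
```

```bash
python3 - <<'E'
from h import *
plan((.540,-.2135,.017),-60)
im=read_camera("scene"); crop(im,270,120,350,190,8,"pics/ee.png")
im=read_camera("top"); crop(im,300,140,410,240,6,"pics/ee2.png")
E
```

```text
t 40.3 pos [ 0.5381 -0.2114  0.1171] q [-0.5725  0.1769  1.8082  0.0048  1.1605  0.4756] open 0.0942 F [-0.7152  0.2918  0.2412]
 turn [-0.0026  0.0072 -0.0036]  rows>= 1.0  slide(after turn) [ 0.0565 -0.012   2.0026]  slide(now) [ 0.0678 -0.008   2.0023]
```

View pics/ee.png

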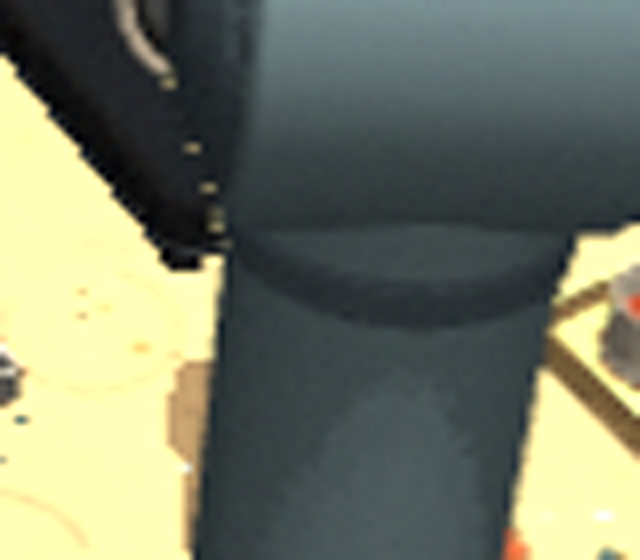

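View pics/ee2.png

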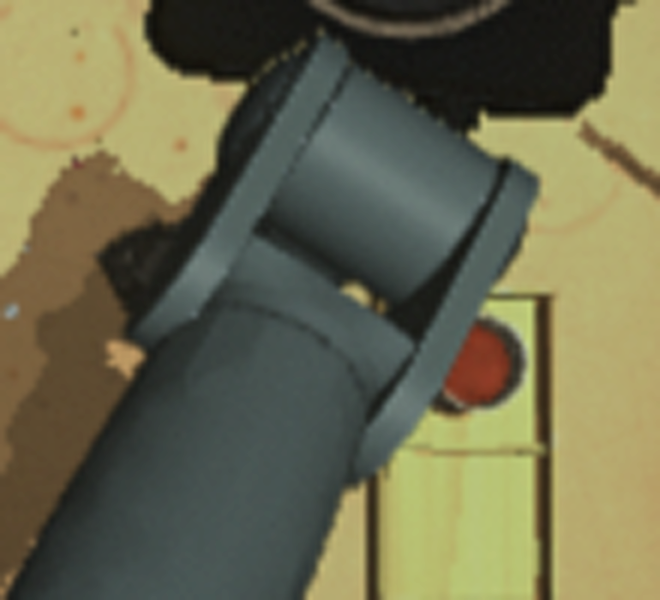

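Both views of the narrow tin are blocked by the arm, so I'm lowering to its measured position.

>>> carry_out(
  slide=[
    [0.06,-0.01,0.3],
    [0,0,0.5],
    [0,0,0.4],
    [0,0,0.3],
    [0,0,0.25],
    [0,0,0.15],
    [0,0,0.08],
    [0,0,0],
  ],
  dr=[
    [0,0.007,0],
    [0,0,0],
    [0,0,0],
    [0,0,0],
    [0,0,0],
    [0,0,0],
    [0,0,0],
    [0,0,0],
  ],
)

```text
time: 41.4
eef_pos: [0.5408, -0.2146, 0.019]
tool_rot: [0.866, -0.5, 0.001, -0.001]
wrist_force: [-0.5, -0.1, 1.2]
opening: 0.0941
```

>>> carry_out(
  slide=[
    [0,0,0],
    [0,0,0],
    [0,0,0],
    [0,0,0],
    [0,0,0],
    [0,0,0],
    [0,0,0],
    [0,0,0],
  ],
  dr=[
    [0,0,0],
    [0,0,0],
    [0,0,0],
    [0,0,0],
    [0,0,0],
    [0,0,0],
    [0,0,0],
    [0,0,0],
  ],
  jaw=1,
  force=20,
)

```text
time: 42.4
eef_pos: [0.5406, -0.2145, 0.0189]
tool_rot: [0.866, -0.5, 0.001, -0.001]
wrist_force: [0.7, -0.4, 0.7]
opening: 0.0501
```

>>> carry_out(
  slide=[
    [0,0,-0.2],
    [0,0,-0.5],
    [0,0,-0.5],
    [0,0,-0.6],
    [0,0,0],
  ],
  dr=[
    [0,0,0],
    [0,0,0],
    [0,0,0],
    [0,0,0],
    [0,0,0],
  ],
)

```text
time: 43.02
eef_pos: [0.542, -0.2155, 0.1117]
tool_rot: [0.866, -0.5, 0.004, -0.001]
wrist_force: [0.7, 1.4, -0.5]
opening: 0.0503
```

```bash
python3 - <<'E'
from h import *
plan((.397,-.3795,.115),-90)
im=read_camera("top"); crop(im,300,140,410,240,6,"pics/ff2.png")
E
```

```text
t 43.02 pos [ 0.542  -0.2155  0.1117] q [-0.5736  0.1883  1.806   0.002   1.1393  0.4736] open 0.0503 F [ 0.6846  1.3662 -0.5373]
 turn [-0.0086 -0.006   0.6656]  rows>= 3.0  slide(after turn) [ 3.2808  2.8995 -0.0654]  slide(now) [ 1.3954  4.1499 -0.0786]
```

View pics/ff2.png

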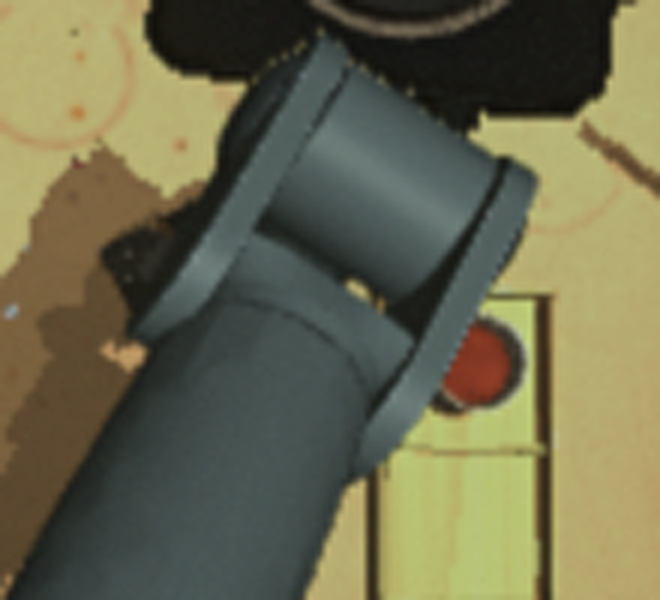

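The narrow tin is gripped at 50.3 mm. Carrying it to the near bay.

>>> carry_out(
  slide=[
    [0,0,0],
    [0,0,0],
    [0,0,0],
    [0.3,0.3,-0.02],
    [0.5,0.44,-0.02],
    [0.5,0.44,-0.02],
    [0.5,0.44,0],
    [0.5,0.44,0],
    [0.5,0.44,0],
    [0.4,0.36,0],
    [0.08,0.04,0],
    [0,0,0],
    [0,0,0],
  ],
  dr=[
    [-0.003,-0.002,0.222],
    [-0.003,-0.002,0.222],
    [-0.003,-0.002,0.222],
    [0,0,0],
    [0,0,0],
    [0,0,0],
    [0,0,0],
    [0,0,0],
    [0,0,0],
    [0,0,0],
    [0,0,0],
    [0,0,0],
    [0,0,0],
  ],
)

```text
time: 44.7
eef_pos: [0.3954, -0.3778, 0.1118]
tool_rot: [0.708, -0.707, -0.003, 0.001]
wrist_force: [-0.9, 0.2, -0.7]
opening: 0.0505
```

```bash
python3 - <<'E'
from h import *
plan((.397,-.3795,.032),-90)
im=read_camera("scene"); crop(im,290,110,400,210,6,"pics/gg.png")
im=read_camera("top"); crop(im,300,140,430,240,6,"pics/gg2.png")
E
```

```text
t 44.7 pos [ 0.3954 -0.3778  0.1118] q [-0.9687  0.1155  1.8881 -0.0026  1.1439  0.6021] open 0.0505 F [-0.9125  0.2045 -0.6989]
 turn [0.0068 0.0045 0.0015]  rows>= 1.0  slide(after turn) [ 0.035  -0.0312  1.5964]  slide(now) [ 0.0406 -0.0397  1.596 ]
```

View pics/gg.png

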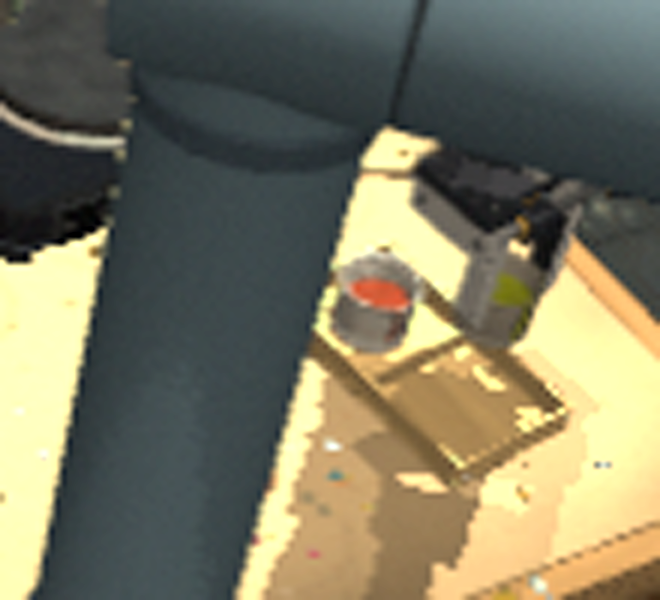

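View pics/gg2.png

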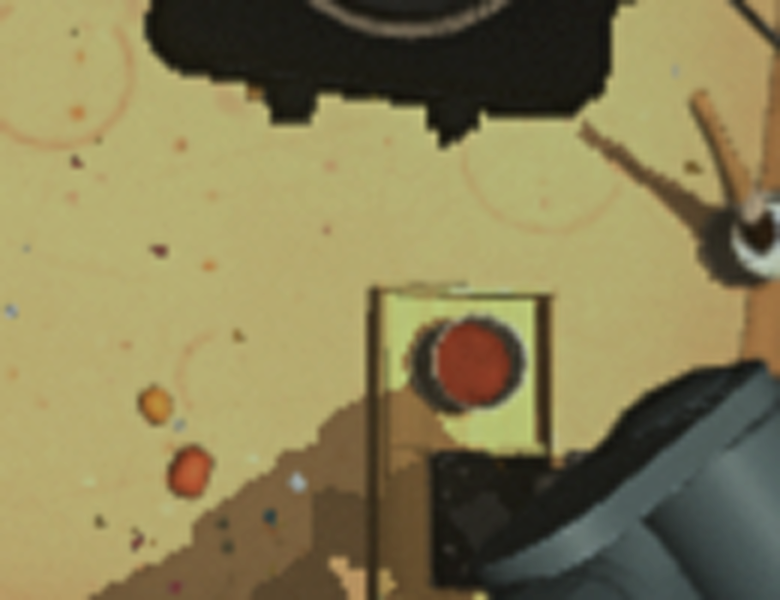

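The narrow tin hangs upright over the near bay, and the wide tin stands in the far one. Lowering.

>>> carry_out(
  slide=[
    [0.03,-0.03,0.2],
    [0,0,0.4],
    [0,0,0.35],
    [0,0,0.3],
    [0,0,0.2],
    [0,0,0.1],
    [0,0,0.05],
    [0,0,0],
    [0,0,0.08],
    [0,0,0.06],
    [0,0,0],
  ],
  dr=[
    [0.007,0.004,0],
    [0,0,0],
    [0,0,0],
    [0,0,0],
    [0,0,0],
    [0,0,0],
    [0,0,0],
    [0,0,0],
    [0,0,0],
    [0,0,0],
    [0,0,0],
  ],
)

```text
time: 46.18
eef_pos: [0.3966, -0.3797, 0.0248]
tool_rot: [-0.707, 0.707, 0.0, 0.0]
wrist_force: [-0.6, 0.4, -0.4]
opening: 0.0503
```

>>> carry_out(
  slide=[
    [0,0,0.025],
    [0,0,0.02],
    [0,0,0],
  ],
  dr=[
    [0,0,0],
    [0,0,0],
    [0,0,0],
  ],
)

```text
time: 46.55
eef_pos: [0.3968, -0.38, 0.023]
tool_rot: [-0.707, 0.707, -0.0, 0.0]
wrist_force: [0.2, -0.7, -0.4]
opening: 0.0503
```

>>> carry_out(
  slide=[
    [0,0,0.015],
    [0,0,0.01],
    [0,0,0],
  ],
  dr=[
    [0,0,0],
    [0,0,0],
    [0,0,0],
  ],
)

```text
time: 46.92
eef_pos: [0.3968, -0.38, 0.0229]
tool_rot: [-0.707, 0.707, 0.0, 0.0]
wrist_force: [-3.5, 3.0, 10.0]
opening: 0.0501
```

Contact at 10 N. Releasing, retreating, and swinging clear for a final look.

>>> carry_out(
  slide=[
    [0,0,0],
    [0,0,0],
    [0,0,0],
    [0,0,-0.1],
    [0,0,-0.3],
    [0,0,-0.5],
    [0,0,-0.6],
    [0,0,-0.6],
    [0,0,-0.6],
    [0,0,-0.4],
    [0,0,0],
  ],
  dr=[
    [0,0,0],
    [0,0,0],
    [0,0,0],
    [0,0,0],
    [0,0,0],
    [0,0,0],
    [0,0,0],
    [0,0,0],
    [0,0,0],
    [0,0,0],
    [0,0,0],
  ],
  jaw=-0.25,
)

```text
time: 48.3
eef_pos: [0.3975, -0.3811, 0.1795]
tool_rot: [-0.707, 0.707, -0.003, -0.0]
wrist_force: [-0.2, 0.2, -0.5]
opening: 0.0586
```

```bash
python3 - <<'E'
from h import *
plan((.45,-.1,.2),-90)
im=read_camera("top"); np.save("pics/t9.npy",im); crop(im,130,120,410,240,2.8,"pics/hh2.png"); 
crop(im,140,172,186,224,11,"pics/hh3.png")
im=read_camera("scene"); crop(im,290,110,400,210,6,"pics/hh.png")
im=np.load("pics/t9.npy")
hsv=cv2.cvtColor(im,cv2.COLOR_RGB2HSV)
m=((hsv[...,1]<75)&(hsv[...,2]>110)).astype(np.uint8)
m[:182]=0;m[218:]=0;m[:,:148]=0;m[:,176:]=0
c=max(cv2.findContours(m,cv2.RETR_EXTERNAL,cv2.CHAIN_APPROX_NONE)[0],key=cv2.contourArea)
o,d=ray("top",c.reshape(-1,2).astype(float)); s=((rack(0,0,.01)-o)@n)/(d@n); p=o+d*s[:,None]-foot
print(cv2.minAreaRect((np.c_[p@u,p@v]*1000).astype(np.float32)))
E
```

```text
t 48.3 pos [ 0.3975 -0.3811  0.1795] q [-0.9703  0.0348  1.8402  0.0002  1.261   0.6007] open 0.0586 F [-0.2302  0.1597 -0.5384]
 turn [-0.0043 -0.0058 -0.0004]  rows>= 1.0  slide(after turn) [-5.6221 -1.0491 -0.4099]  slide(now) [-5.6205 -1.0486 -0.4319]
((50.794837951660156, 0.3872661590576172), (92.49787902832031, 59.3804817199707), 0.4240311086177826)
```

View pics/hh2.png

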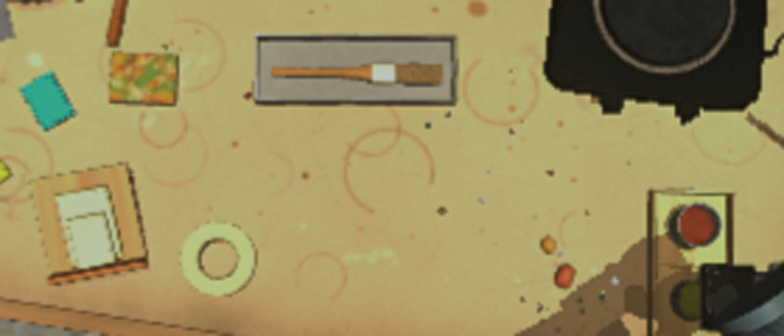

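View pics/hh3.png

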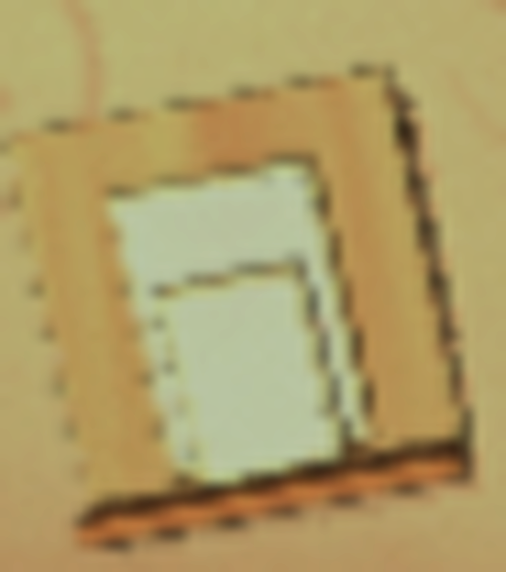

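View pics/hh.png

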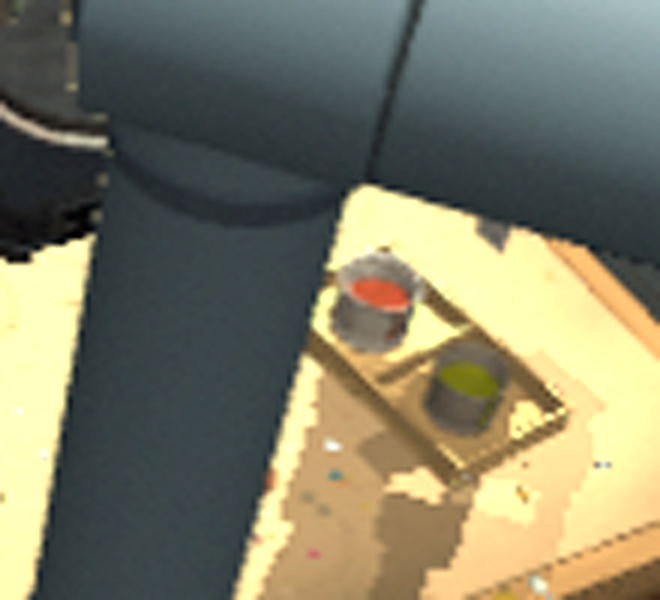

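```bash
python3 - <<'E'
from h import *
def Q(pts,z):
    uv=(np.array(pts,float)+.5)/11-.5+np.array([140,172])
    o,d=ray("top",uv); s=((rack(0,0,z)-o)@n)/(d@n); p=o+d*s[:,None]-foot
    return np.c_[p@u,p@v]*1000
print("large top corners",Q([(108,192),(312,157)],.01).tolist())
print("small top corners",Q([(163,290),(298,264)],.02).tolist())
print("small bottom",Q([(197,482),(345,453)],.02).tolist())
print("foot line",Q([(100,495),(465,443)],0).tolist(),"board top",Q([(5,143),(388,70)],0).tolist())
E
```

```text
large top corners [[99.91040852389597, 30.984676042949083], [99.4690862372369, -32.50856305019954]]
small top corners [[68.3020318611776, 19.067590947724245], [68.83474510942348, -23.03334685941655]]
small bottom [[6.313881488623135, 21.87665987725291], [6.950580343058138, -24.7405462558825]]
foot line [[3.0738091602527584, 56.59732767250631], [-1.5980987804578046, -58.810780613642265]] board top [[119.14954159008985, 60.67092334571039], [120.68256698082624, -59.513642215860415]]
```

Everything checks out. Panels, against the rack limits:

| Panel | x (mm) | Allowed x | y (mm) |
|---|---|---|---|
| Large | about 53.7 | 40–58 | about -1 |
| Small | about 36.5–38.6 | 26–44 | about -2 |

Both tins stand upright, one per bay, and the brush is centred in the trough. The tape looks unmoved and the arm is clear. Handing in.

```bash
python3 - <<'E'
from h import *
a=np.load("pics/top0.npy").astype(int);b=np.load("pics/t9.npy").astype(int)
print("tape diff",abs(a-b)[195:230,190:225].mean())
print(job.hand_in())
E
```

```text
tape diff 8.265850340136055
the job is handed in; nothing more can be done
None
```

```bash
python3 - <<'E'
import numpy as np,cv2
for f in ("top0","t9"):
    im=np.load(f"pics/{f}.npy"); h=cv2.cvtColor(im,cv2.COLOR_RGB2HSV)[190:232,185:232]
    g=im[190:232,185:232].astype(int); m=(g[...,1]-g[...,0]>5).astype(np.uint8)
    ys,xs=np.nonzero(m); print(f,m.sum(),xs.mean()+185,ys.mean()+190)
E
```

```text
top0 297 207.2794612794613 211.85521885521885
t9 304 207.35855263157896 211.74671052631578
```

All five things are in their places and the job is handed in, at about 48 s of the 122 s allowed. The hand-in reports no verdict, so what follows is from my own last camera checks.

- **Panels:** the small one lies flat on the large one, with its long side up the slope. In the rack frame, the large panel is at x ≈ 53.7 mm (50.8 mm by the contour fit; limits 40–58) and y ≈ -1 mm. The small one is at x ≈ 36.5 mm by its top edge or 38.6 mm by its lower edge (limits 26–44), y ≈ -2 mm. The large panel's x has the smallest margin: about 4 mm, measured to about 2 mm.
- **Panel gap at the backstop:** neither panel quite touches it. I set them down a few millimetres up-slope and left them there, since that is within the 12 mm allowed.
- **Brush:** it looks flat and centred along the trough in both cameras.
- **Tins:** both stand upright, the wide one in the far bay and the narrow one in the near bay, each released about at its bay's centre. I judged them by eye and by the release positions, not by measuring again afterwards.
- **Tape:** it has not moved. A raw image difference around it came out non-zero (about 8 grey levels), so after handing in I compared its centre in the first and last pictures. The two agree to about 0.1 pixel, well under 1 mm.
- **Arm:** at hand-in it was clear of everything, with the open gripper about 18 cm above the tray. Contact forces while placing stayed at about 11 N or less.

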